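Biscuit from baking sheet to plate with a turner

ROBOT

A 7-joint arm with a two-finger parallel gripper is mounted at the origin on a cart in front of the work surface, level with it; the furniture and walls round the work are solid. World frame = base frame: x ahead of the robot, y to its left, z up, the work surface at z = 0. Lengths are in mm, angles in rad, forces in N, time in s.
With the tool pointing down it reaches from about 400 to 925 mm from the base axis. Payload 5.6 kg.
Tool frame: the origin (TCP) lies at the very end of the fingers, on their centre line; the grasp point (between the pads) lies 19 mm behind it (arm.grasp_offset is the distance from the TCP to the grasp point, in mm); z points along the fingers, y is the direction in which the jaws open and shut (so a half turn about z gives the same grasp; the last joint's range is limited). The gripper opens to 85 mm and grips with 20 to 120 N. Pads are 22 mm wide; open, the fingers measure 114 mm over their backs; the gripper's body (76 mm by 85 mm) begins 54 mm behind the grasp point. The pads swing forward as they close: fully open they stand 13 mm farther back than shut.
Start: joints at [1.295, 0.468, -0.012, 1.603, 0.006, 1.071, -0.056], TCP at [149.914, -632.482, 231.29] pointing down, gripper open.
Joint ranges: [-2.53, 2.53], [-0.31, 2.02], [-1.57, 1.55], [0.28, 2.44], [-1.29, 4.43], [0.15, 1.84], [-2.92, 2.92]. Speed limits (rad/s): [2.57, 2.57, 3.14, 3.14, 3.14, 3.14, 3.14].

INTERFACE

Orientations are given as a rotation vector (axis times angle).
In Python, from station import arm, vision, spotter gives the robot as it stands.
- The arm moves only by the shell command python3 -m handwheel 'ROWS'. ROWS is JSON, one flat list of numbers, 7 for each row, row after row: the shift along the world's x, y, z in units of 0.6 m (1.0 is 0.6 m), then the turn, a rotation vector about the world's x, y, z in units of 0.08 rad (1.0 is 0.08 rad), then the closure, from -1 (fully open) to 1 (shut). In form: [tx, ty, tz, rx, ry, rz, claw, tx, ty, tz, rx, ry, rz, claw, ...]. A call has 1 to 12 rows; each row shifts and turns the commanded pose from where the row before left it; what a row does not reach is not made up. A row lasts 1/8 s, in which the tool goes at most 62.5 mm and 10.7 degrees, less where a joint would pass 70% of its speed; a pose out of reach is approached as far as the arm can. A call with a number of a shift or a turn outside -1 to 1 is refused whole. A call with a gripper value outside its range is refused whole. The fingers move at their own pace and stop on an object; the grip force is fixed at half the most. Time passes only in rows, so rows that do not move let the fingers close. It gives the time, the measured TCP pose, the force and the opening at its end, in the units of the state.
- arm.get_state(): the state, without advancing time (a new reading comes with each control period).
- vision.read_camera(name): name is "scene" or "top"; returns a dict with "frame" (384x512x3 uint8, red, green, blue), "K" (3x3 intrinsics, pixels), "dist" ([k1, k2, p1, p2, k3] as OpenCV has them; the pictures are not rectified), "cam_to_world" (4x4, takes a point from camera to world coordinates). Camera axes: x right, y down, z forward; pixel columns grow to the right and rows downward; lengths in mm; the calibration is good to about 2 mm. A picture is of the moment at which its call begins. There is no depth.
- arm.finish_job(): hands the job in, once; it reports no verdict.
Trained networks look in a picture, given as the dict that the camera call returned (one of the last four; its "shot" number tells which), for a name from the list of things; names that differ only in an ending like _2 or _b are one class to them, and where a whole thing is asked for, a point or a joint stands for the part that bears it (a point fixed in the world has none). Each returns a list of dicts, best first, with "conf" (0 to 1); they miss things now and then, are a little off and sometimes report something else, mostly with a low value. They report only what shows in the picture. A call takes as long as a camera call. They do not tell look-alikes from the thing itself.
- spotter.recognise(label, picture): "at" ([x, y, z] in mm, in world coordinates, good to about 4 mm: the middle of the surface that is visible of it).
- spotter.pinpoint(label, picture): "at" ([x, y, z] in mm, in world coordinates, good to about 4 mm: a listed point, or the origin of a listed thing).
The state is a dict: "time": time; "q": joint angles; "dq": joint speeds; "effort": joint torques, N m; "tool_pos": TCP position; "eef_rot": TCP orientation; "ft_force": force on the tool from outside, world axes, zero at the start; "wrist_torque": the same for the moment, N m; "finger_gap": finger opening in mm.
Only numpy, scipy, OpenCV 4.12 (cv2) and the standard library are available. Lean on these libraries where they do the work, as an engineer would, in place of code of your own. Each camera call takes 0.05 s, during which the arm holds its last target.

TASK

Pick up the slotted turner by its handle, slide its blade under the round biscuit on the baking sheet and lift the biscuit on the blade. Carry it to the plate and, just above the plate, tip the blade steeply so that the biscuit slides off and lies flat near the middle of the plate; then lay the turner back blade-down on the free worktop, clear of the plate, and let go. Do not touch the biscuit with the fingers or drop it, do not push the plate away, and leave the square biscuit and the other things where they are.

Things in the scene. Friction and masses are not known exactly. Their poses are not given: they have to be found in the camera images.
- round_biscuit: the round brown biscuit, diameter 60, 10 high, 20 to 42 g, on the sheet 0 to 7 mm short of its lip. Lower edge bevelled: flat underside of diameter 44, full width 4 mm up. Origin: centre of the underside, z up. Slippery (friction 0.28 to 0.42): it stays on a blade tilted under 12 degrees and slides off one tilted over 25 degrees
- square_biscuit: the square biscuit of the same colour, 58 x 58 x 10 mm, beside the round one on the sheet, centres 84 mm apart; which of them lies left varies. Origin: centre of the underside. To be left alone
- baking_sheet: flat aluminium baking sheet 160 (x) x 180 (y), 3 thick, immovable; origin: centre of its underside. Edges open but for the far one (+x of the sheet): an upright lip 21 mm high, inner face at x = +75 mm. A biscuit pushed along +x of the sheet stops against the lip, so the blade can be driven under it. Yaw varies a little
- turner: slotted steel turner, black handle, 120 g, standing on its blade on the front of the worktop. Blade 80 long (x) x 70 wide (y) x 2; origin: middle of its underside, +x to its front edge, z up. From its rear edge (x = -40) a neck, then the handle rise backward at 35 degrees; handle a flat-sided bar 16 wide (y), 22 thick, 90 long, to be pinched along y. Unseen (None) while held
- turner_grip (a point): centre of the handle where it is well gripped, 101 mm behind and 45 mm above the turner's origin; axes as the turner's
- turner_tip (a point): middle of the blade's front edge, on the underside, 40 mm ahead of the turner's origin
- plate: round white plate, diameter 144, 16 mm high, loose, 400 g, on the worktop left of the sheet; flat floor of diameter 89, 5 mm above the worktop, then a sloping rim; origin: centre of its underside
- katori: small steel bowl, diameter 72, 34 mm high, standing behind the plate; bystander, origin at the centre of its underside
- garlic: garlic bulb, about 52 mm, lying behind the sheet; bystander, origin at its underside
Things that resemble listed ones, but are neither listed nor needed, are in the scene too. Leave any green look-alike of the round_biscuit alone.

How it is judged:
By the outcome, as a careful person would: the job done as asked, in the order asked, and still so for the second after the job is handed in, with the robot touching nothing.
It also fails if it takes over 72 s, if anything falls off the work surface, if the arm or the gripper's body presses on something with over 40 N, if the wrist force passes 120 N, or if a joint passes its speed limit or range.

## Working session

There is one attempt and no reset: what is moved stays moved. The work goes in short steps, Python scripts to look and compute and a shell command to move; the robot and the scene stay as the last step left them, time stands still between calls to the robot, and variables do not carry over. Pictures are saved under pics/ and viewed, and the job is handed in when it is done.

```bash
ls; mkdir -p pics
python3 - <<'E'
from station import arm, vision, spotter
import cv2
print(arm.get_state())
for n in ["scene","top"]:
    p=vision.read_camera(n)
    cv2.imwrite(f"pics/{n}0.png",p["frame"][:,:,::-1])
    print(n,p["K"],p["dist"],p["cam_to_world"])
    for l in ["round_biscuit","square_biscuit","baking_sheet","turner","turner_grip","turner_tip","plate","katori","garlic"]:
        for r in spotter.pinpoint(l,p)[:3]: print(n,l,{k:(v if k!='at' else [round(float(a),1) for a in v]) for k,v in r.items()})
E
```

```text
pics
{'time': 0.0, 'q': array([ 1.29502394,  0.4683854 , -0.01160834,  1.60365217,  0.00598948,
        1.07140938, -0.05633725]), 'dq': array([-2.88155477e-04, -7.66038638e-04,  1.05713658e-03,  1.25944316e-05,
       -4.42391823e-04,  8.75031090e-05, -6.25178441e-05]), 'effort': array([ 4.29263837e-04, -5.32384372e+01,  2.16295867e-02, -2.51304388e+01,
        1.14605736e-02,  7.83014344e-03, -7.85552999e-06]), 'tool_pos': array([ 149.7448043 , -631.92326006,  230.3211799 ]), 'eef_rot': array([-3.11857911e+00, -3.64447388e-01,  5.09903803e-04]), 'ft_force': array([-0.83580137, -0.28983225,  0.17972204]), 'wrist_torque': array([ 0.02806825,  0.01606664, -0.03219389]), 'finger_gap': 85.64163748504959}
scene [[360.60238708   0.         254.74853641]
 [  0.         360.60238708 194.77997878]
 [  0.           0.           1.        ]] [0.03423608 0.         0.         0.         0.        ] [[ 5.66818851e-01 -4.86814135e-01  6.64626503e-01 -2.91972770e+01]
 [-8.23838699e-01 -3.37371429e-01  4.55489096e-01 -4.56205947e+02]
 [ 2.48746303e-03 -8.05724840e-01 -5.92284809e-01  6.38825813e+02
[... 1468 characters left out ...]
7], 'conf': 0.8}
top round_biscuit {'at': [647.8, -243.6, 2.2], 'conf': 0.56}
top square_biscuit {'at': [637.8, -158.3, -1.8], 'conf': 0.92}
top square_biscuit {'at': [520.7, 305.9, 43.2], 'conf': 0.71}
top baking_sheet {'at': [602.3, -205.5, 0.3], 'conf': 0.68}
top turner {'at': [425.4, 300.5, 1.6], 'conf': 0.75}
top turner {'at': [380.8, 302.8, 5.7], 'conf': 0.32}
top turner_grip {'at': [522.8, 308.6, 41.6], 'conf': 0.77}
top turner_tip {'at': [383.2, 300.1, 5.7], 'conf': 0.83}
top turner_tip {'at': [639.1, -155.7, -1.0], 'conf': 0.54}
top plate {'at': [601.2, 3.9, -1.0], 'conf': 0.8}
top katori {'at': [802.4, -20.6, 1.5], 'conf': 0.82}
top garlic {'at': [762.4, -258.3, 1.3], 'conf': 0.53}
```

View pics/scene0.png

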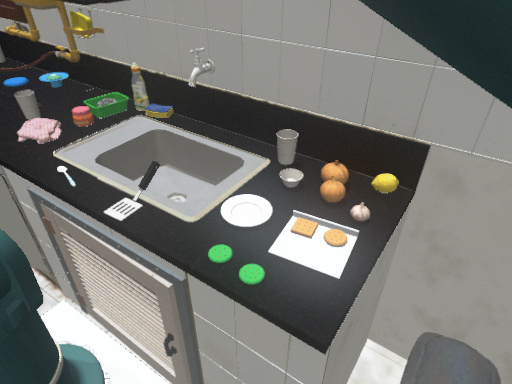

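View pics/top0.png

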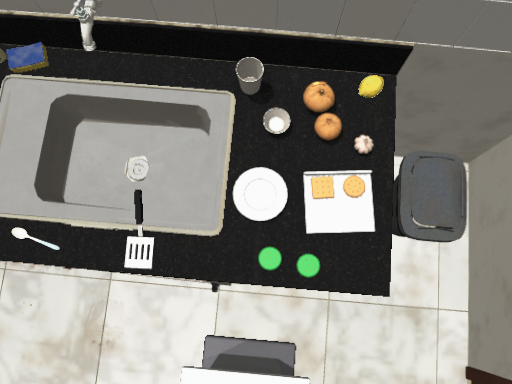

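Round-biscuit candidates are: brown round at scene (336,237) / top (354,186), on the sheet; two green discs at scene (220,253) and (252,273); the brown square at scene (305,228). By description the brown round one on the sheet is the target. The only turner shows at scene (135,195), top (140,230). Next I'll take close crops and measure corners.

```bash
cat > h.py <<'E'
import numpy as np, cv2
def ray(p,uv):
    K=np.array(p["K"]);d=np.array(p["dist"]);T=np.array(p["cam_to_world"])
    n=cv2.undistortPoints(np.array(uv,float).reshape(-1,1,2),K,d).reshape(-1,2)
    D=np.c_[n,np.ones(len(n))]@T[:3,:3].T
    return T[:3,3],D
def atz(p,uv,z):
    o,D=ray(p,uv); return o+D*((z-o[2])/D[:,2])[:,None]
def px(p,P):
    T=np.linalg.inv(np.array(p["cam_to_world"]));P=np.array(P,float).reshape(-1,3)
    r,_=cv2.Rodrigues(T[:3,:3])
    return cv2.projectPoints(P,r,T[:3,3],np.array(p["K"]),np.array(p["dist"]))[0].reshape(-1,2)
E
python3 - <<'E'
import cv2
s=cv2.imread('pics/scene0.png');t=cv2.imread('pics/top0.png')
def c(i,x,y,w,h,k):return cv2.resize(i[y:y+h,x:x+w],None,fx=k,fy=k,interpolation=cv2.INTER_CUBIC)
cv2.imwrite('pics/c1.png',c(t,295,160,90,80,7))
cv2.imwrite('pics/c2.png',c(t,105,185,80,90,6))
cv2.imwrite('pics/c3.png',c(s,260,200,110,80,7))
E
```

```text
(no output)
```

View pics/c1.png

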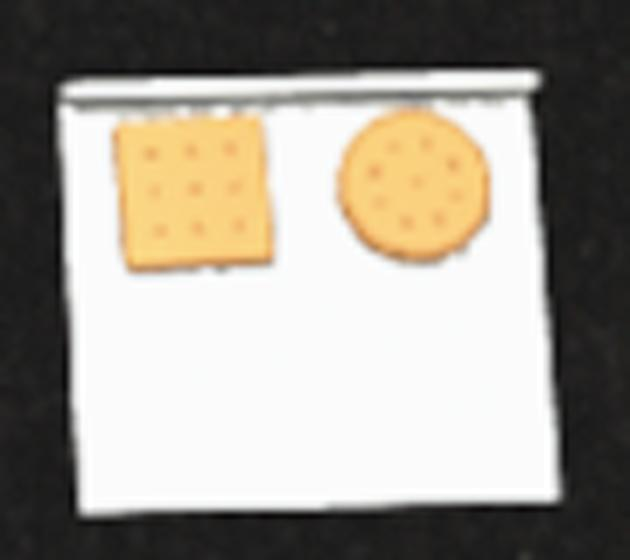

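View pics/c2.png

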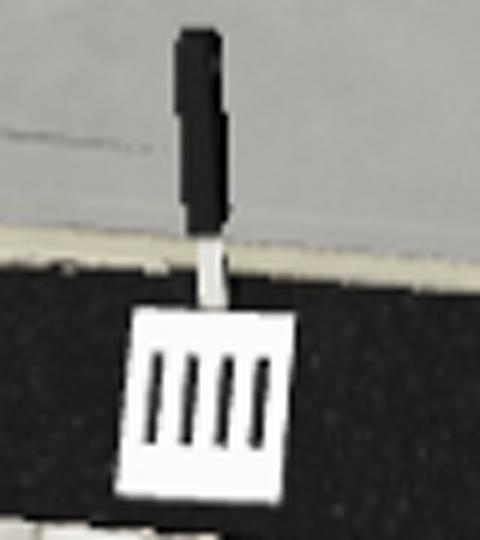

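View pics/c3.png

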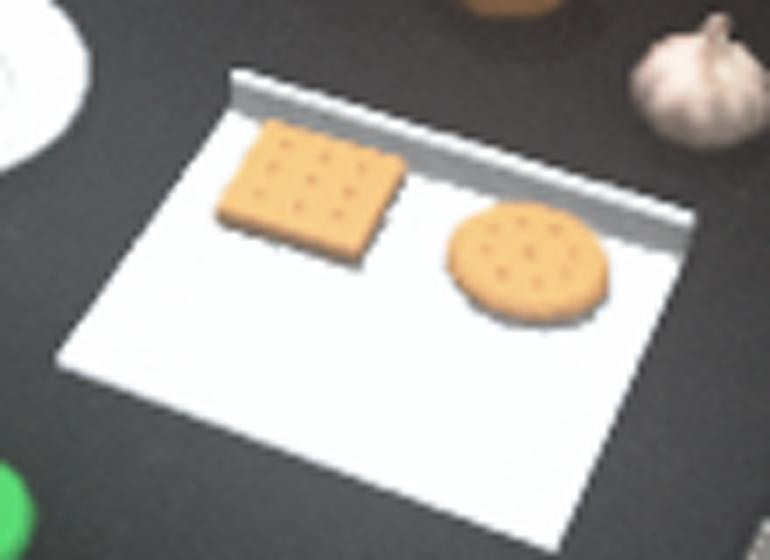

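Run:
```python
from station import vision,arm
from h import *
import numpy as np
np.set_printoptions(precision=1,suppress=True)
p=vision.read_camera("top");s=vision.read_camera("scene")
f=lambda l,x,y,k:[((a+.5)/k-.5+x,(b+.5)/k-.5+y) for a,b in l]
print("sheet top",atz(p,f([(80,514),(560,498)],295,160,7),3))
print("sheet scene",atz(s,f([(58,360),(558,550)],260,200,7),3))
print("sheet side far scene",atz(s,f([(230,112),(683,258)],260,200,7),3))
print("lip top scene",atz(s,f([(233,70),(694,215)],260,200,7),24))
print("lip top top",atz(p,f([(60,84),(540,74)],295,160,7),24))
print("round",atz(p,f([(415,184)],295,160,7),13),atz(s,f([(529,258)],260,200,7),13))
print("square",atz(p,f([(192,190)],295,160,7),13),atz(s,f([(312,185)],260,200,7),13))
print("blade",atz(p,f([(133,308),(297,314),(282,503),(115,495)],105,185,6),2))
print("handle",atz(p,f([(198,30),(208,235)],105,185,6),45))
# plate circle
g=p["frame"].astype(int); m=(g.min(2)>150).astype(np.uint8)
m[:, :225]=0;m[:,295:]=0;m[:160]=0;m[230:]=0
ys,xs=np.nonzero(m)
c,_,_=cv2.fitEllipse(max(cv2.findContours(m,0,1)[0],key=len)),0,0
print(c,"plate",atz(p,[c[0]],16))
```

```text
sheet top [[ 513.2 -124.     3. ]
 [ 535.3 -302.7    3. ]]
sheet scene [[ 510.7 -125.7    3. ]
 [ 531.1 -304.6    3. ]]
sheet side far scene [[ 663.7 -107.6    3. ]
 [ 685.3 -285.8    3. ]]
lip top scene [[ 663.8 -107.4   24. ]
 [ 685.6 -286.1   24. ]]
lip top top [[ 671.9 -103.3   24. ]
 [ 692.5 -283.9   24. ]]
round [[ 648.3 -240.7   13. ]] [[ 642.4 -242.9   13. ]]
square [[ 638.2 -156.7   13. ]] [[ 633.  -159.6   13. ]]
blade [[463.  341.3   2. ]
 [467.1 269.5   2. ]
 [385.7 265.1   2. ]
 [382.3 337.3   2. ]]
handle [[579.9 318.9  45. ]
 [492.4 302.   45. ]]
((259.7539978027344, 193.5953369140625), (52.94630813598633, 53.9322509765625), 93.61532592773438) plate [[604.1   5.4  16. ]]
```

```bash
python3 -m handwheel '[0.046,0.046,0,0,0,1,-1, 0.046,0.046,0,0,0,1,-1, 0.046,0.046,0,0,0,1,-1, 0.046,0.046,0,0,0,1,-1, 0.046,0.046,0,0,0,1,-1, 0.046,0.046,0,0,0,1,-1, 0.046,0.046,0,0,0,1,-1, 0.046,0.046,0,0,0,1,-1, 0.046,0.046,0,0,0,1,-1, 0.046,0.046,0,0,0,1,-1, 0.046,0.046,0,0,0,1,-1, 0.046,0.046,0,0,0,1,-1]'; python3 -c "
from station import arm
s=arm.get_state();print(s['q'].round(4),s['dq'].round(3))"
```

```text
time: 2.6
tool_pos: [482.2, -299.7, 231.5]
eef_rot: [2.595, 1.769, 0.0]
ft_force: [-0.3, -1.3, 0.5]
finger_gap: 85.6
[ 0.7973  0.3618 -0.3746  1.7891  0.1531  1.0185 -0.0097] [-0.385  0.136 -0.219 -0.157  0.135  0.061 -0.001]
```

```bash
python3 -m handwheel '[0.003,0.0405,0,0,0,1,-1, 0.003,0.0405,0,0,0,1,-1, 0.003,0.0405,0,0,0,1,-1, 0.003,0.0405,0,0,0,1,-1, 0.003,0.0405,0,0,0,1,-1, 0.003,0.0405,0,0,0,1,-1, 0.003,0.0405,0,0,0,1,-1, 0.003,0.0405,0,0,0,1,-1, 0.003,0.0405,0,0,0,1,-1, 0.003,0.0405,0,0,0,1,-1, 0.003,0.0405,0,0,0,1,-1, 0.003,0.0405,0,0,0,1,-1]'; python3 -c "
from station import arm
s=arm.get_state();print(s['q'].round(4),s['dq'].round(3))"
```

```text
time: 4.1
tool_pos: [502.9, -8.1, 231.3]
eef_rot: [1.483, 2.769, 0.0]
ft_force: [0.3, 0.5, -0.1]
finger_gap: 85.3
[ 0.5379  0.3042 -0.692   1.9221  0.23    0.9944  0.3293] [-0.235  0.057 -0.199 -0.026  0.096  0.022  0.17 ]
```

```bash
python3 -m handwheel '[0.003,0.0405,0,0,0,1,-1, 0.003,0.0405,0,0,0,1,-1, 0.003,0.0405,0,0,0,1,-1, 0.003,0.0405,0,0,0,1,-1, 0.003,0.0405,0,0,0,1,-1, 0.003,0.0405,0,0,0,1,-1, 0.003,0.0405,0,0,0,1,-1, 0.003,0.0405,0,0,0,1,-1, 0.003,0.0405,0,0,0,1,-1, 0.003,0.0405,0,0,0,1,-1, 0.003,0.0405,0,0,0,1,-1, 0.003,0.0405,0,0,0,1,-1]'; python3 -c "
from station import arm
s=arm.get_state();print(s['q'].round(4),s['dq'].round(3))"
```

```text
time: 5.6
tool_pos: [524.3, 283.5, 231.2]
eef_rot: [-0.038, -3.141, -0.0]
ft_force: [-0.7, 0.4, -0.7]
finger_gap: 85.1
[ 0.099   0.5492 -0.895   1.6976  0.4684  1.1243  0.6145] [-0.321  0.229 -0.08  -0.254  0.188  0.144  0.263]
```

```bash
cat > kin.py <<'E'
import numpy as np, itertools
from scipy.spatial.transform import Rotation as R
from scipy.optimize import least_squares
Q=np.array([[1.29502394,0.4683854,-0.01160834,1.60365217,0.00598948,1.07140938,-0.05633725],
[0.7973,0.3618,-0.3746,1.7891,0.1531,1.0185,-0.0097],[0.5379,0.3042,-0.692,1.9221,0.23,0.9944,0.3293],[0.099,0.5492,-0.895,1.6976,0.4684,1.1243,0.6145]])
P=np.array([[149.745,-631.92,230.32],[482.2,-299.7,231.5],[502.9,-8.1,231.3],[524.3,283.5,231.2]])
W=np.array([[-3.11858,-.36445,.0005],[2.595,1.769,0],[1.483,2.769,0],[-.038,-3.141,0]])
E
python3 - <<'E'
from kin import *
best=[]
for s in itertools.product([1,-1],repeat=4):
    def f(c,q,full=False):
        seq='ZYZYZYZ'; a=q*np.array([s[0],1,s[1],1,s[2],1,s[3]])
        return R.from_euler('ZYZYZYZ'[:3],a[:3])*R.from_euler('YZY',a[3:6])*R.from_euler('Z',a[6]+c)
    for c in np.arange(4)*np.pi/2:
        e=[(f(c,q).inv()*R.from_rotvec(w)).magnitude() for q,w in zip(Q,W)]
        best.append((max(e),s,c,np.round(e,3)))
best.sort(key=lambda t:t[0])
for b in best[:3]:print(b)
E
```

```text
(0.0004655318712105735, (-1, -1, -1, -1), np.float64(1.5707963267948966), array([0., 0., 0., 0.]))
(0.9364618429363308, (-1, -1, 1, -1), np.float64(1.5707963267948966), array([0.012, 0.306, 0.46 , 0.936]))
(1.2286808871521848, (-1, -1, -1, 1), np.float64(1.5707963267948966), array([0.113, 0.02 , 0.659, 1.229]))
```

```bash
cat >> kin.py <<'E'
def frames(q):
    a=-np.array(q,float); a[[1,3,5]]*=-1
    Rs=[];M=R.identity()
    for i,c in enumerate('ZYZYZYZ'):
        M=M*R.from_euler(c,a[i]);Rs.append(M)
    return Rs
def rot(q): return frames(q)[6]*R.from_euler('Z',np.pi/2)
def pos(x,q):
    F=frames(q)
    h,L1,L2,L3,b1,b2,b3,a0=x
    return np.array([0,0,h])+F[0].apply([a0,b1,0])+F[2].apply([0,0,L1])+F[4].apply([0,b2,L2])+F[6].apply([0,b3,L3])
E
python3 - <<'E'
from kin import *
np.set_printoptions(precision=1,suppress=True)
x0=np.array([330,420,400,250,0,0,0,0.])
for mask in ([0,1,2,3],[0,1,2,3,7],[0,1,2,3,4,5],[0,1,2,3,4,5,6],range(8)):
    mask=list(mask)
    def r(v):
        x=x0.copy()*1; x[4:]=0; x[mask]=v
        return np.concatenate([(pos(x,q)-p) for q,p in zip(Q,P)])
    s=least_squares(r,x0[mask]); print(mask,s.x,r(s.x))
E
```

```text
[0, 1, 2, 3] [264.9 590.3 430.3 357. ] [30.2 14.4 -2.5  6.3 19.4  2.9 -2.1  9.6  5.3 13.6 -2.2 -5.7]
[0, 1, 2, 3, 7] [-3743.9   480.7   423.5 -3748.     50.2] [30.8 12.3 -0.8  7.1 15.6  0.2  6.5 -0.8  0.6  3.  -6.8  0. ]
[0, 1, 2, 3, 4, 5] [360.4 521.1 472.3 368.9 -29.8  -3.6] [ 0.   0.  -0.8  0.  -0.  -0.2 -0.2  0.1  0.1  0.2 -0.   0.9]
[0, 1, 2, 3, 4, 5, 6] [435.  521.7 472.2 444.1 -30.2  -2.6  -0.6] [ 0.1  0.  -0.8 -0.  -0.1 -0.1 -0.2  0.1  0.1  0.2  0.   0.8]
[0, 1, 2, 3, 4, 5, 6, 7] [441.4 521.3 471.9 450.3 -30.4  -2.   -1.    0.5] [ 0.1  0.  -0.8 -0.  -0.1 -0.2 -0.2  0.   0.1  0.1  0.   0.8]
```

```bash
cat >> kin.py <<'E'
X=np.array([360.4,521.1,472.3,368.9,-29.8,-3.6,0,0])
LO=np.array([-2.53,-.31,-1.57,.28,-1.29,.15,-2.92]);HI=np.array([2.53,2.02,1.55,2.44,4.43,1.84,2.92])
def target(org,th,p,a,off=19.):
    "turner origin xyz mm, yaw, nose-down pitch, grasp tilt (deg) -> TCP, R"
    T=R.from_euler('Z',th,degrees=True)*R.from_euler('Y',p,degrees=True)
    g=np.array(org)+T.apply([-101,0,45])
    Rt=T*R.from_euler('Y',-a,degrees=True)*R.from_euler('X',np.pi)
    return g+Rt.apply([0,0,off]),Rt
def ik(tcp,Rt,q0,X=X,n=1):
    best=None
    rng=np.random.default_rng(0)
    for k in range(n):
        s=q0 if k==0 else rng.uniform(LO,HI)
        f=lambda q:np.r_[(pos(X,q)-tcp)/100,(rot(q).inv()*Rt).as_rotvec(),0.003*(q-(LO+HI)/2)/(HI-LO)]
        r=least_squares(f,np.clip(s,LO+1e-3,HI-1e-3),bounds=(LO,HI))
        e=np.linalg.norm(f(r.x)[:6]); m=np.min(np.minimum(r.x-LO,HI-r.x))
        if e<.02 and (best is None or m>best[1]): best=(r.x,m,e)
    return best
E
python3 - <<'E'
from kin import *
np.set_printoptions(precision=2,suppress=True)
q0=Q[3]
for L3 in (300,370,430):
  x=X.copy();x[3]=L3;x[0]=L3-8.5
  for a in (0,15,25):
    print('L3',L3,'a',a)
    for nm,o,th,p in [('pick',(423,302.5,0),183.3,0),('scoop0',(540,-255,5),6.8,3),('scoop',(634,-243,5),6.8,3),
      ('tip0',(595,0,70),0,45),('tip45',(595,0,70),45,45),('tip90',(600,0,70),90,45),('tip-45',(600,0,70),-45,45),('tip180',(600,0,70),180,45)]:
        t,Rt=target(o,th,p,a); b=ik(t,Rt,q0,x,12)
        print('  ',nm,t.round(0),None if b is None else (b[0],round(b[1],2)))
E
```

```text
Still running in the background as job /tmp/bash_jobs.1000/9f9ed51a283a (pid 686). You'll get a notice when it ends.
```

```bash
sleep 5; cat /tmp/bash_jobs.1000/9f9ed51a283a/stdout
kill -- -$(cat /tmp/bash_jobs.1000/9f9ed51a283a/pid)
cat >> kin.py <<'E'
def fk(q,X=X):
    h,L1,L2,L3,b1,b2,b3,a0=X
    M=np.eye(3);p=np.array([0,0,h],float);sg=[-1,1,-1,1,-1,1,-1]
    off={0:[a0,b1,0],2:[0,0,L1],4:[0,b2,L2],6:[0,b3,L3]}
    for i in range(7):
        c,s=np.cos(sg[i]*q[i]),np.sin(sg[i]*q[i])
        M=M@(np.array([[c,-s,0],[s,c,0],[0,0,1]]) if i%2==0 else np.array([[c,0,s],[0,1,0],[-s,0,c]]))
        if i in off: p=p+M@np.array(off[i])
    return p,M@np.array([[0,-1,0],[1,0,0],[0,0,1.]])
def ik(tcp,Rt,q0,X=X,n=1,w=.003):
    best=None;rng=np.random.default_rng(0);Rm=Rt.as_matrix()
    for k in range(n):
        s=q0 if k==0 else rng.uniform(LO,HI)
        def f(q):
            p,M=fk(q,X);E=M.T@Rm
            v=.5*np.array([E[2,1]-E[1,2],E[0,2]-E[2,0],E[1,0]-E[0,1]])
            return np.r_[(p-tcp)/100,v,(3-np.trace(E))*.3,w*(q-(LO+HI)/2)/(HI-LO)]
        r=least_squares(f,np.clip(s,LO+1e-3,HI-1e-3),bounds=(LO,HI),max_nfev=60)
        e=np.linalg.norm(f(r.x)[:7]); m=np.min(np.minimum(r.x-LO,HI-r.x))
        if e<.02 and (best is None or m>best[1]): best=(r.x,m,e)
    return best
E
cat > t.py <<'E'
from kin import *
np.set_printoptions(precision=2,suppress=True)
q0=Q[3]
print(fk(Q[3]))
for L3 in (300,430):
  x=X.copy();x[3]=L3;x[0]=L3-8.5
  for a in (0,20):
    print('L3',L3,'a',a)
    for nm,o,th,p in [('pick',(423,302.5,0),183.3,0),('scoop0',(540,-255,5),6.8,3),('scoop',(634,-243,5),6.8,3),
      ('tip0',(595,0,70),0,45),('tip45',(595,0,70),45,45),('tip90',(600,0,70),90,45),('tip-45',(600,0,70),-45,45),('tip180',(600,0,70),180,45)]:
        t,Rt=target(o,th,p,a); b=ik(t,Rt,q0,x,5)
        print('  ',nm,t.round(0),None if b is None else (b[0],round(b[1],2)),flush=True)
E
OMP_NUM_THREADS=1 timeout 500 python3 t.py
```

```text
(array([524.46, 283.46, 232.04]), array([[-1.  ,  0.02, -0.  ],
       [ 0.02,  1.  ,  0.  ],
       [ 0.  ,  0.  , -1.  ]]))
L3 300 a 0
   pick [524. 308.  26.] (array([-0.1 ,  0.79, -0.67,  1.8 ,  0.67,  0.79,  0.51]), np.float64(0.64))
   scoop0 [ 441. -267.   36.] (array([ 0.53,  0.56, -0.09,  2.02,  0.13,  0.61, -1.1 ]), np.float64(0.42))
   scoop [ 535. -255.   36.] (array([ 0.19,  0.65,  0.24,  1.84, -0.19,  0.71, -0.92]), np.float64(0.56))
   tip0 [542.  -0. 160.] (array([-0.05,  0.8 ,  0.01,  1.41, -0.03,  1.72, -1.6 ]), np.float64(0.12))
   tip45 [558. -38. 160.] (array([-0.25,  0.74,  0.07,  1.53,  0.37,  1.55, -1.11]), np.float64(0.29))
   tip90 [600. -53. 160.] (array([-0.05,  0.65, -0.36,  1.77,  0.97,  1.33, -0.91]), np.float64(0.51))
   tip-45 [562.  37. 160.] (array([ 0.09,  0.75,  0.03,  1.51, -0.47,  1.56, -2.06]), np.float64(0.28))
   tip180 [653.  -0. 160.] (array([ 0.72,  0.62, -0.96,  2.17,  2.14,  0.52, -0.35]), np.float64(0.27))
L3 300 a 20
   pick [517. 308.  27.] (array([-0.22,  0.86, -0.45,  1.57,  0.18,  1.08,  0.94]), np.float64(0.76))
   scoop0 [ 448. -
[... 1693 characters left out ...]
] (array([ 1.52,  0.85, -1.1 ,  2.21,  1.25,  0.55, -1.88]), np.float64(0.23))
   scoop [ 542. -254.   37.] (array([ 1.4 ,  1.06, -1.23,  2.05,  1.36,  0.79, -2.01]), np.float64(0.34))
   tip0 [547.  -0. 156.] (array([-0.12,  0.71,  0.11,  1.47, -0.08,  1.4 , -1.56]), np.float64(0.44))
   tip45 [561. -34. 156.] (array([-0.19,  0.66,  0.01,  1.56,  0.25,  1.29, -1.08]), np.float64(0.55))
   tip90 [600. -48. 156.] (array([ 0.1 ,  0.61, -0.5 ,  1.76,  0.77,  1.15, -0.79]), np.float64(0.68))
   tip-45 [566.  34. 156.] (array([ 0.13,  0.67, -0.07,  1.54, -0.25,  1.28, -2.17]), np.float64(0.56))
   tip180 [648.  -0. 156.] (array([ 0.83,  0.66, -1.14,  2.09,  1.28,  0.65,  0.45]), np.float64(0.35))
```

```bash
cat > t.py <<'E'
from kin import *
t,Rt=target((422.9,302.5,0),183.3,0,18.33);print(t.round(1),Rt.as_rotvec().round(3))
c=np.array([524.3,283.5,231.2]);print(((t-c)/600).round(4))
d=(Rt*R.from_rotvec([-.038,-3.141,0]).inv()).as_rotvec()/.08;print(d)
E
python3 t.py
```

```text
[517.8 308.   27. ] [ 0.081 -2.821  0.013]
[-0.0109  0.0408 -0.3404]
[-0.06667016  3.99500072  1.0136593 ]
```

```bash
python3 -m handwheel '[-0.002,0.008,-0.04,0,1,0.25,-1, -0.002,0.008,-0.04,0,1,0.25,-1, -0.002,0.008,-0.04,0,1,0.25,-1, -0.002,0.008,-0.04,-0.07,1,0.25,-1, -0.002,0.009,-0.04,0,0,0,-1, 0,0,0,0,0,0,-1]'
cat > st.py <<'E'
from station import arm
s=arm.get_state();print(s['q'].round(4).tolist(),s['dq'].round(3).max(),s['tool_pos'].round(2).tolist(),s['eef_rot'].round(4).tolist(),s['ft_force'].round(1))
E
cat > pic.py <<'E'
import sys,cv2
from station import vision
def go(n,name,x,y,w,h,k):
    p=vision.read_camera(n);cv2.imwrite('pics/'+name+'.png',cv2.resize(p["frame"][y:y+h,x:x+w,::-1],None,fx=k,fy=k,interpolation=cv2.INTER_CUBIC))
a=sys.argv;go(a[1],a[2],*map(int,a[3:8]))
E
python3 st.py; python3 pic.py top a1 80 170 130 110 6;python3 pic.py scene a1s 60 120 160 120 5
```

```text
time: 6.35
tool_pos: [516.4, 306.9, 109.3]
eef_rot: [0.075, -2.818, 0.016]
ft_force: [0.6, 0.6, 0.4]
finger_gap: 85.6
[0.0115, 0.8696, -0.8411, 1.5464, 0.4379, 1.2572, 0.7192] 0.021 [516.4, 306.88, 109.27] [0.0752, -2.8176, 0.0163] [0.6 0.6 0.4]
```

View pics/a1.png

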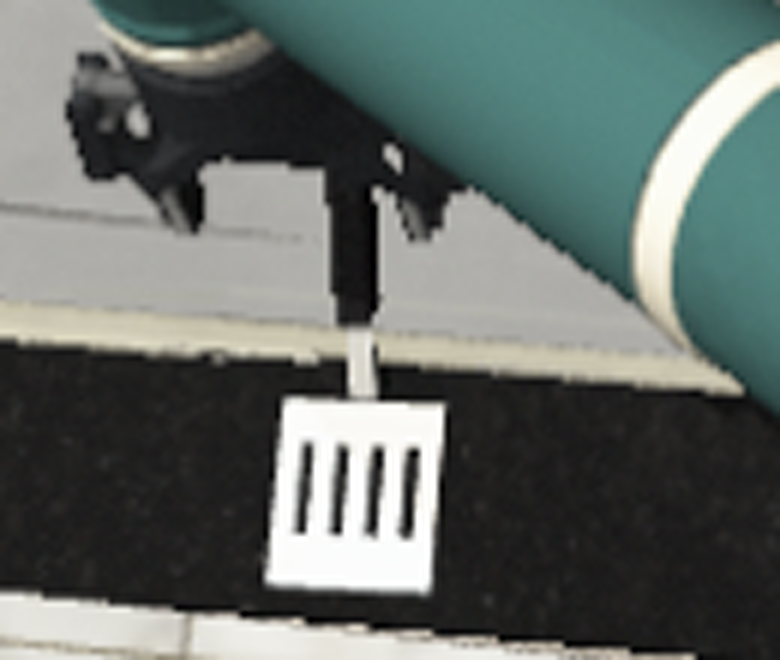

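View pics/a1s.png

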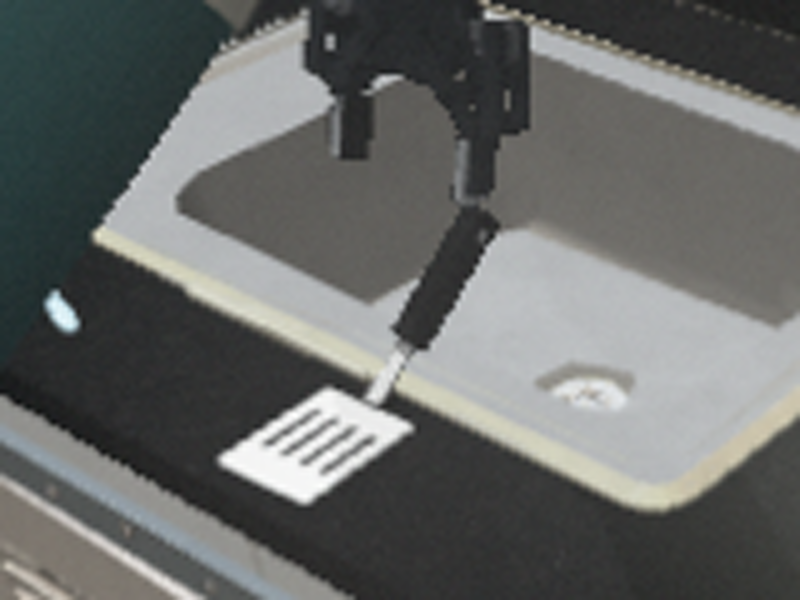

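```bash
python3 -m handwheel '[0.001,0.001,-0.04,0,0,0,-1, 0.001,0.001,-0.04,0,0,0,-1, 0,0,-0.04,0,0,0,-1, 0,0,-0.016,0,0,0,-1, 0,0,0,0,0,0,-1]'; python3 st.py;python3 pic.py scene a2s 60 120 160 120 5
```

```text
time: 7.08
tool_pos: [518.9, 307.6, 28.7]
eef_rot: [0.072, -2.819, 0.015]
ft_force: [-0.2, 0.2, 0.6]
finger_gap: 85.4
[-0.0176, 0.9686, -0.7869, 1.5623, 0.4983, 1.1489, 0.7043] 0.007 [518.93, 307.58, 28.66] [0.0722, -2.8189, 0.0151] [-0.2  0.2  0.6]
```

View pics/a2s.png

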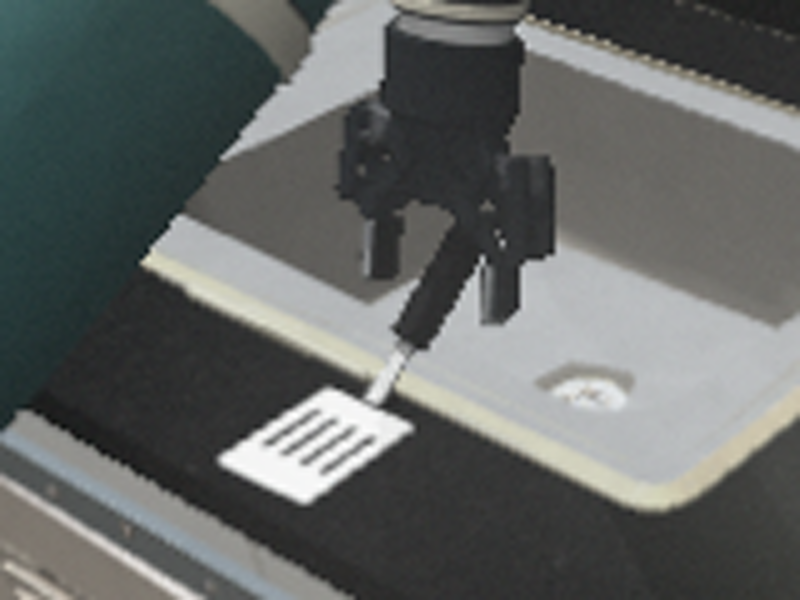

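```bash
python3 -m handwheel '[0,0,0,0,0,0,1, 0,0,0,0,0,0,1, 0,0,0,0,0,0,1, 0,0,0,0,0,0,1, 0,0,0,0,0,0,1, 0,0,0,0,0,0,1]'; python3 st.py
```

```text
time: 7.88
tool_pos: [519.6, 307.9, 30.0]
eef_rot: [0.072, -2.821, 0.014]
ft_force: [2.1, -0.7, 2.9]
finger_gap: 15.3
[-0.0173, 0.9667, -0.7876, 1.5618, 0.4981, 1.1491, 0.7043] 0.001 [519.63, 307.85, 29.97] [0.0721, -2.8209, 0.0141] [ 2.1 -0.7  2.9]
```

```bash
python3 -m handwheel '[0,0,0.02,0,0,0,1, 0,0,0.04,0,0,0,1, 0,0,0.05,0,0,0,1, 0,0,0.05,0,0,0,1, 0,0,0.02,0,0,0,1, 0,0,0,0,0,0,1, 0,0,0,0,0,0,1]'; python3 st.py;python3 pic.py scene a3s 60 80 160 120 5;python3 pic.py top a3 80 170 130 110 6
cat > t.py <<'E'
from kin import *
import kin
Q=np.vstack([Q,[[0.0115,0.8696,-0.8411,1.5464,0.4379,1.2572,0.7192]]]);P=np.vstack([P,[[516.4,306.9,109.3]]])
f=lambda v:np.concatenate([fk(q,np.r_[v,0,0])[0]-p for q,p in zip(Q,P)])
s=least_squares(f,X[:6]);print(s.x.round(1),f(s.x).round(1))
E
python3 t.py
```

```text
time: 8.75
tool_pos: [519.1, 307.1, 136.7]
eef_rot: [0.072, -2.819, 0.016]
ft_force: [-0.0, -0.8, -2.5]
finger_gap: 15.1
[0.0186, 0.8407, -0.8558, 1.5274, 0.4187, 1.2984, 0.7248] 0.011 [519.14, 307.12, 136.71] [0.0719, -2.8195, 0.016] [-0.  -0.8 -2.5]
[306.8 521.3 472.1 315.7 -29.6  -3.7] [ 0.1  0.  -0.9  0.   0.  -0.3 -0.1  0.1 -0.1  0.3 -0.   0.7  0.1 -0.2
  0.6]
```

View pics/a3.png

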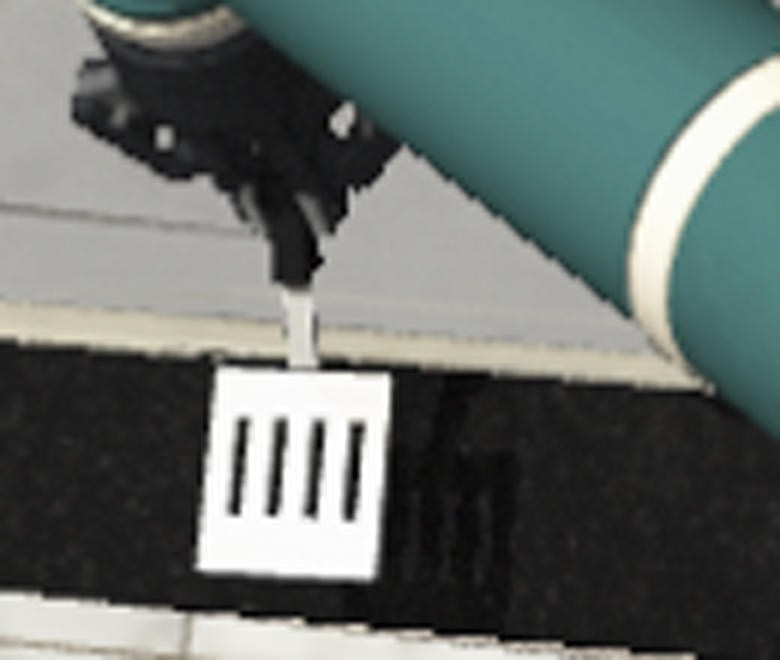

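View pics/a3s.png

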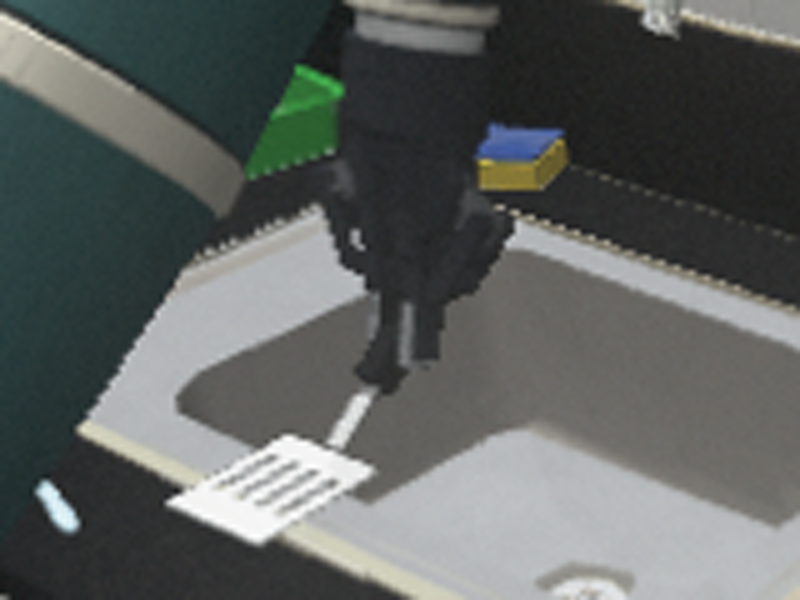

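```bash
cat > pose.py <<'E'
from h import *
from kin import *
def fit(obs,x0):
    "obs list of (cam, {(x,y,z):(u,v)}); returns origin, R"
    def f(v):
        Rm=R.from_rotvec(v[3:]);out=[]
        for p,d in obs:
            out.append((px(p,Rm.apply(np.array(list(d.keys()),float))+v[:3])-np.array(list(d.values()))).ravel())
        return np.concatenate(out)
    s=least_squares(f,x0);return s.x,f(s.x)
def cr(pts,x,y,k): return [((a+.5)/k-.5+x,(b+.5)/k-.5+y) for a,b in pts]
E
cat > t.py <<'E'
from pose import *
from station import vision,arm
np.set_printoptions(precision=2,suppress=True)
t=vision.read_camera("top");s=vision.read_camera("scene")
C=[(-40,-35,2),(-40,35,2),(40,35,2),(40,-35,2)]
ot=dict(zip(C,cr([(218,368),(391,376),(377,580),(196,571)],80,170,6)))
os=dict(zip(C,cr([(290,433),(375,468),(262,545),(167,503)],60,80,5)))
st=arm.get_state()
for obs in ([(t,ot),(s,os)],[(t,ot)],[(s,os)]):
    x,r=fit(obs,[420,303,107,0,0,3.2])
    Rt=R.from_rotvec(x[3:]);e=Rt.as_euler('ZYX',degrees=True)
    print(x[:3],e,r)
    T=R.from_rotvec(st['eef_rot']);print(' in tool',T.inv().apply(x[:3]-st['tool_pos']),(T.inv()*Rt).as_euler('XYZ',degrees=True))
# expected
tt,RR=target((0,0,0),183.3,0,18.33);print(RR.inv().apply(-tt))
E
python3 t.py
```

```text
[422.74 302.88 105.41] [-177.24    1.52    0.04] [-0.35  0.44 -0.21  0.41 -0.7   0.16  0.15  0.27  0.03 -0.27  1.18  0.04
  0.05 -0.13  0.53  0.07]
 in tool [81.61  0.47 60.21] [179.89  19.95  -0.17]
[422.98 300.22 113.2 ] [-177.14    0.83   -1.3 ] [-0.22  0.01  0.28  0.01 -0.26 -0.07  0.2   0.05]
 in tool [83.98 -2.22 52.8 ] [178.47  19.26   0.41]
[428.53 314.84  97.51] [-177.29    1.77   -0.12] [-0.45 -0.13  0.43  0.15 -0.37 -0.14  0.39  0.12]
 in tool [73.06 12.13 65.66] [179.73  20.2   -0.15]
[81.72 -0.   55.48]
```

```bash
python3 -m handwheel '[0,-0.012,0,0,0,-0.5,1, -0.003,-0.025,0,0,0,-1,1, -0.003,-0.025,0,0,0,-1,1, -0.003,-0.025,0,0,0,-1,1, -0.003,-0.025,0,0,0,-1,1, -0.003,-0.025,0,0,0,-1,1, -0.003,-0.025,0,0,0,-1,1, -0.003,-0.025,0,0,0,-1,1, -0.003,-0.025,0,0,0,-1,1, -0.003,-0.025,0,0,0,-1,1, -0.003,-0.025,0,0,0,-1,1, -0.003,-0.025,0,0,0,-1,1]'; python3 st.py
```

```text
time: 10.45
tool_pos: [499.6, 134.5, 137.7]
eef_rot: [-1.204, -2.577, -0.192]
ft_force: [0.4, -0.2, -1.8]
finger_gap: 15.2
[0.4168, 0.6082, -0.7672, 1.8588, 0.1426, 0.9611, 0.3257] 0.262 [499.61, 134.5, 137.72] [-1.2042, -2.5772, -0.1918] [ 0.4 -0.2 -1.8]
```

```bash
python3 -m handwheel '[-0.003,-0.025,0,0,0,-1,1, -0.003,-0.025,0,0,0,-1,1, -0.003,-0.025,0,0,0,-1,1, -0.003,-0.025,0,0,0,-1,1, -0.003,-0.025,0,0,0,-1,1, -0.003,-0.025,0,0,0,-1,1, -0.003,-0.025,0,0,0,-1,1, -0.003,-0.025,0,0,0,-1,1, -0.003,-0.025,0,0,0,-1,1, -0.003,-0.025,0,0,0,-1,1, -0.003,-0.025,0,0,0,-1,1, -0.003,-0.025,0,0,0,-1,1]'; python3 st.py
```

```text
time: 11.95
tool_pos: [478.0, -45.4, 137.7]
eef_rot: [-2.32, -1.777, -0.373]
ft_force: [0.4, 0.6, -1.1]
finger_gap: 15.5
[0.7469, 0.4134, -0.6123, 2.0805, -0.1347, 0.6951, 0.0176] 0.169 [477.98, -45.45, 137.73] [-2.3197, -1.7771, -0.3728] [ 0.4  0.6 -1.1]
```

```bash
python3 -m handwheel '[-0.003,-0.025,0,0,0,-1,1, -0.003,-0.025,0,0,0,-1,1, -0.003,-0.025,0,0,0,-1,1, -0.003,-0.025,0,0,0,-1,1, -0.003,-0.025,0,0,0,-1,1, -0.003,-0.025,0,0,0,-1,1, -0.003,-0.025,0,0,0,-1,1, -0.003,-0.025,0,0,0,-1,1, -0.003,-0.025,0,0,0,-1,1, -0.003,-0.025,0,0,0,-1,1, -0.003,-0.025,0,0,0,-1,1, -0.003,-0.025,0,0,0,-1,1]'; python3 st.py
```

```text
time: 13.45
tool_pos: [456.3, -225.3, 137.7]
eef_rot: [-3.0, -0.527, -0.484]
ft_force: [-0.3, -0.1, -1.3]
finger_gap: 15.4
[0.8499, 0.3223, -0.3498, 2.1545, -0.2914, 0.4948, -0.4514] 0.225 [456.26, -225.35, 137.69] [-3.0002, -0.5266, -0.484] [-0.3 -0.1 -1.3]
```

```bash
cat >> kin.py <<'E'
X=np.array([306.8,521.3,472.1,315.7,-29.6,-3.7,0,0])
A=19.5; OFF=np.array([82.1,.5,59.5])
SC=np.array([602.,-205.5,0]); SY=6.8
def tcp_for(org,th,p,a=None):
    T=R.from_euler('Z',th,degrees=True)*R.from_euler('Y',p,degrees=True)
    Rt=T*R.from_euler('Y',-(A if a is None else a),degrees=True)*R.from_euler('X',np.pi)
    return np.array(org)-Rt.apply(OFF),Rt
def sheet(v): return SC+R.from_euler('Z',SY,degrees=True).apply(v)
def need(org,th,p):
    from station import arm
    s=arm.get_state();t,Rt=tcp_for(org,th,p)
    print('tcp',t.round(1),'shift',((t-s['tool_pos'])/600).round(4),'turn',((Rt*R.from_rotvec(s['eef_rot']).inv()).as_rotvec()/.08).round(2))
    return t,Rt
def org_now():
    from station import arm
    s=arm.get_state();T=R.from_rotvec(s['eef_rot'])
    o=s['tool_pos']+T.apply(OFF);B=T*R.from_euler('X',-np.pi)*R.from_euler('Y',A,degrees=True)
    return o,B.as_euler('ZYX',degrees=True)
E
cat > t.py <<'E'
from kin import *
from station import arm
np.set_printoptions(precision=2,suppress=True)
q=arm.get_state()['q']; print(org_now())
for x in (-65,-40,0,34):
    t,Rt=need(sheet([x,-42,5]),SY,2); b=ik(t,Rt,q,X,1,w=.001); print(b)
    t,Rt=need(sheet([x,-42,25]),SY,2)
E
python3 t.py
```

```text
(array([ 547.28, -192.8 ,  107.06]), array([19.93,  1.15,  0.13]))
tcp [ 446.9 -265.8   37.1] shift [-0.02 -0.07 -0.17] turn [-0.07  0.17 -2.86]
(array([ 0.82,  0.51, -0.27,  2.19, -0.3 ,  0.23, -0.57]), np.float64(0.07786597331289025), np.float64(1.2052067589574228e-06))
tcp [ 446.9 -265.8   57.1] shift [-0.02 -0.07 -0.13] turn [-0.07  0.17 -2.86]
tcp [ 471.7 -262.8   37.1] shift [ 0.03 -0.06 -0.17] turn [-0.07  0.17 -2.86]
(array([ 0.71,  0.52, -0.18,  2.16, -0.41,  0.25, -0.5 ]), np.float64(0.10106356264744995), np.float64(7.600040902755477e-07))
tcp [ 471.7 -262.8   57.1] shift [ 0.03 -0.06 -0.13] turn [-0.07  0.17 -2.86]
tcp [ 511.4 -258.1   37.1] shift [ 0.09 -0.05 -0.17] turn [-0.07  0.17 -2.86]
(array([ 0.59,  0.55, -0.1 ,  2.09, -0.46,  0.28, -0.52]), np.float64(0.1342802318105605), np.float64(3.313105027633651e-06))
tcp [ 511.4 -258.1   57.1] shift [ 0.09 -0.05 -0.13] turn [-0.07  0.17 -2.86]
tcp [ 545.2 -254.1   37.1] shift [ 0.15 -0.05 -0.17] turn [-0.07  0.17 -2.86]
(array([ 0.51,  0.57, -0.06,  2.03, -0.46,  0.31, -0.56]), np.float64(0.1631924092347901), np.float64(3.2154561587034528e-06))
tcp [ 545.2 -254.1   57.1] shift [ 0.15 -0.05 -0.13] turn [-0.07  0.17 -2.86]
```

```bash
python3 -m handwheel '[0.0015,-0.0165,-0.02,0,0.04,-0.72,1, 0.0015,-0.0165,-0.04,-0.03,0.04,-0.72,1, 0.0015,-0.0165,-0.04,-0.03,0.04,-0.72,1, 0.0015,-0.0165,-0.035,0,0.04,-0.7,1, 0,0,0,0,0,0,1]'; python3 st.py;python3 pic.py scene b1s 230 170 140 110 5;python3 pic.py top b1 270 150 130 110 6; python3 -c "
from kin import *
print(org_now())"
```

```text
time: 14.08
tool_pos: [459.1, -263.9, 55.3]
eef_rot: [-3.079, -0.188, -0.472]
ft_force: [-0.6, 0.7, -1.0]
finger_gap: 15.6
[0.7853, 0.4853, -0.2505, 2.1692, -0.2951, 0.2783, -0.5974] 0.023 [459.07, -263.95, 55.3] [-3.0789, -0.1883, -0.4718] [-0.6  0.7 -1. ]
(array([ 555.76546999, -252.44249565,   25.06013823]), array([7.12792086, 1.92670929, 0.03809428]))
```

View pics/b1.png

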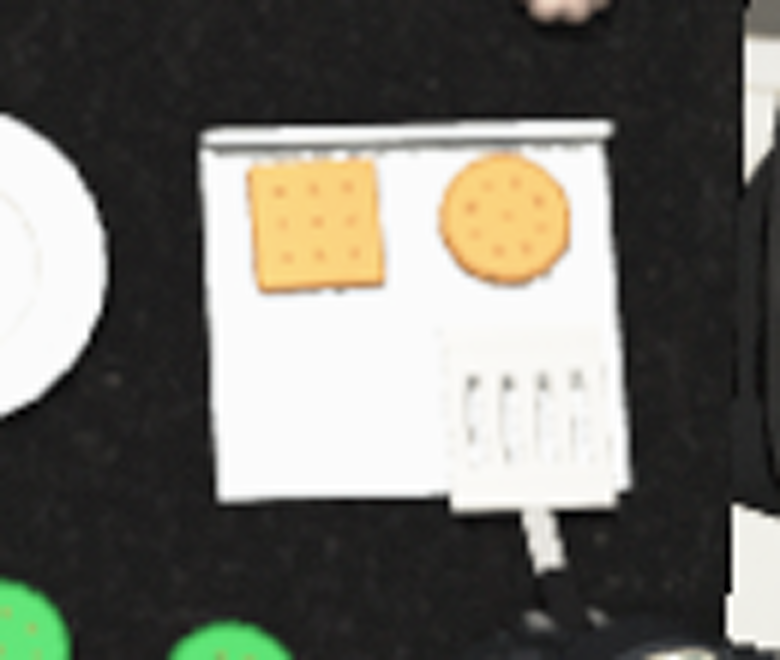

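View pics/b1s.png

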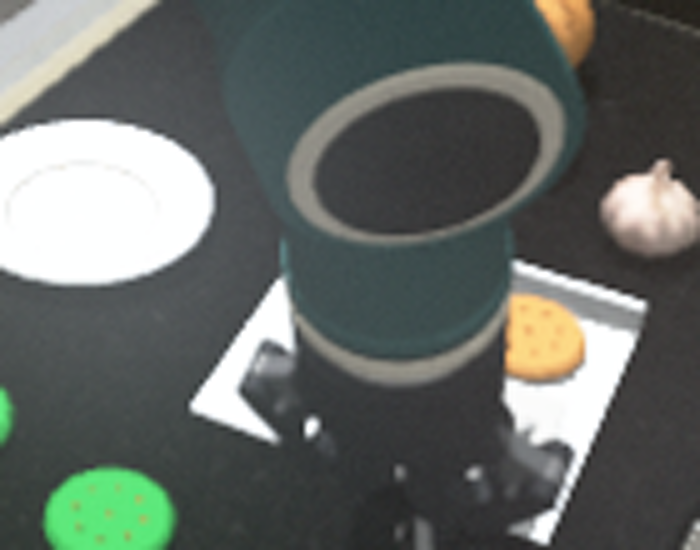

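```bash
cat > t.py <<'E'
from pose import *
from station import vision
np.set_printoptions(precision=1,suppress=True)
t=vision.read_camera("top")
a=atz(t,cr([(452,510),(617,508),(600,330),(445,330)],270,150,6),27);print(a,a.mean(0))
B=atz(t,cr([(505,219)],270,150,6),13)[0];print(B, sheet([0,0,0]))
f=a[2:].mean(0);r=a[:2].mean(0);d=(f-r)[:2];d/=np.linalg.norm(d);print('yaw',np.degrees(np.arctan2(d[1],d[0])))
v=B[:2]-a.mean(0)[:2];print('biscuit rel blade fwd/left',v@d, -v[0]*d[1]+v[1]*d[0])
c,s=np.cos(np.radians(6.8)),np.sin(np.radians(6.8));print('along sheet x',v@[c,s],v@[-s,c])
E
python3 t.py
python3 - <<'E'
import cv2,numpy as np
i=cv2.imread('pics/b1.png')[290:540,400:660]
g=i.min(2).astype(float);g=np.clip((g-200)*255/55,0,255).astype(np.uint8)
cv2.imwrite('pics/b1c.png',cv2.resize(g,None,fx=2.5,fy=2.5))
E
```

```text
[[ 514.8 -221.5   27. ]
 [ 521.9 -292.    27. ]
 [ 598.7 -281.4   27. ]
 [ 592.6 -214.3   27. ]] [ 557.  -252.3   27. ]
[ 647.6 -240.5   13. ] [ 602.  -205.5    0. ]
yaw 6.548731433153934
biscuit rel blade fwd/left 91.41057652564295 1.423873990619514
along sheet x 91.41594183739235 1.022983809297315
```

View pics/b1c.png

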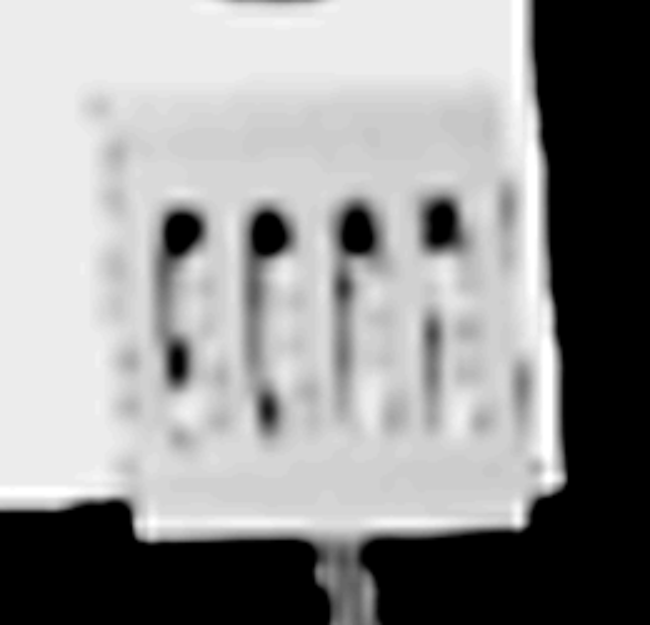

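```bash
python3 -m handwheel '[0,0,-0.01,0,0,0,1, 0,0,-0.01,0,0,0,1, 0,0,-0.006,0,0,0,1, 0,0,0,0,0,0,1]'; python3 st.py; python3 -m handwheel '[0,0,-0.003,0,0,0,1, 0,0,0,0,0,0,1]'; python3 st.py;python3 -m handwheel '[0,0,-0.003,0,0,0,1, 0,0,0,0,0,0,1]'; python3 st.py
```

```text
time: 14.72
tool_pos: [459.9, -263.9, 40.7]
eef_rot: [-3.079, -0.191, -0.475]
ft_force: [0.2, 0.4, -1.5]
finger_gap: 15.2
[0.7906, 0.5174, -0.2584, 2.1717, -0.2968, 0.2424, -0.5867] 0.004 [459.88, -263.91, 40.69] [-3.0795, -0.1912, -0.4748] [ 0.2  0.4 -1.5]
time: 14.98
tool_pos: [460.1, -264.1, 39.2]
eef_rot: [-3.08, -0.191, -0.476]
ft_force: [-0.0, 0.2, -0.7]
finger_gap: 15.2
[0.791, 0.5208, -0.259, 2.1718, -0.297, 0.2383, -0.5855] 0.002 [460.08, -264.07, 39.23] [-3.0799, -0.1914, -0.4756] [-0.   0.2 -0.7]
time: 15.22
tool_pos: [460.0, -264.0, 37.4]
eef_rot: [-3.08, -0.192, -0.475]
ft_force: [0.4, 0.2, -1.4]
finger_gap: 15.3
[0.7916, 0.5247, -0.2598, 2.1721, -0.2972, 0.2343, -0.5842] 0.003 [460.02, -264.02, 37.37] [-3.0798, -0.1915, -0.4755] [ 0.4  0.2 -1.4]
```

```bash
for i in 1 2; do python3 -m handwheel '[0,0,-0.002,0,0,0,1, 0,0,0,0,0,0,1]' | sed -n '2p;4p'; done; python3 st.py; python3 -m handwheel '[0,0,-0.002,0,0,0,1, 0,0,0,0,0,0,1]'; python3 st.py
```

```text
tool_pos: [460.1, -264.0, 36.2]
ft_force: [0.4, 0.1, -1.0]
tool_pos: [460.1, -264.1, 35.0]
ft_force: [-0.5, 0.7, -2.2]
[0.7924, 0.53, -0.2607, 2.1723, -0.2976, 0.2288, -0.5826] 0.001 [460.07, -264.06, 34.99] [-3.0798, -0.1914, -0.4756] [-0.5  0.7 -2.2]
time: 15.98
tool_pos: [460.2, -264.2, 34.1]
eef_rot: [-3.08, -0.192, -0.476]
ft_force: [-2.3, 0.3, 2.8]
finger_gap: 15.3
[0.7928, 0.5321, -0.2612, 2.1724, -0.2978, 0.2262, -0.5818] 0.001 [460.2, -264.21, 34.09] [-3.0802, -0.1915, -0.4763] [-2.3  0.3  2.8]
```

```bash
python3 -m handwheel '[0.005,0.0006,0,0,0,0,1, 0.005,0.0006,0,0,0,0,1, 0.005,0.0006,0,0,0,0,1, 0.005,0.0006,0,0,0,0,1, 0.005,0.0006,0,0,0,0,1, 0.005,0.0006,0,0,0,0,1, 0.005,0.0006,0,0,0,0,1, 0.005,0.0006,0,0,0,0,1]'; python3 st.py;  python3 -m handwheel '[0.005,0.0006,0,0,0,0,1, 0.005,0.0006,0,0,0,0,1, 0.005,0.0006,0,0,0,0,1, 0.005,0.0006,0,0,0,0,1, 0,0,0,0,0,0,1]'; python3 st.py; python3 pic.py top b2 270 150 130 110 6
```

```text
time: 16.98
tool_pos: [484.3, -261.2, 33.9]
eef_rot: [-3.08, -0.192, -0.476]
ft_force: [-2.6, -0.0, 3.3]
finger_gap: 15.2
[0.7326, 0.5471, -0.2311, 2.133, -0.2961, 0.242, -0.6183] 0.029 [484.34, -261.18, 33.92] [-3.08, -0.1916, -0.4759] [-2.6 -0.   3.3]
time: 17.6
tool_pos: [496.8, -259.7, 34.0]
eef_rot: [-3.08, -0.192, -0.477]
ft_force: [-1.4, -0.2, 2.6]
finger_gap: 15.8
[0.7042, 0.5551, -0.2172, 2.1125, -0.2953, 0.2499, -0.6357] 0.003 [496.78, -259.68, 33.99] [-3.08, -0.192, -0.477] [-1.4 -0.2  2.6]
```

View pics/b2.png

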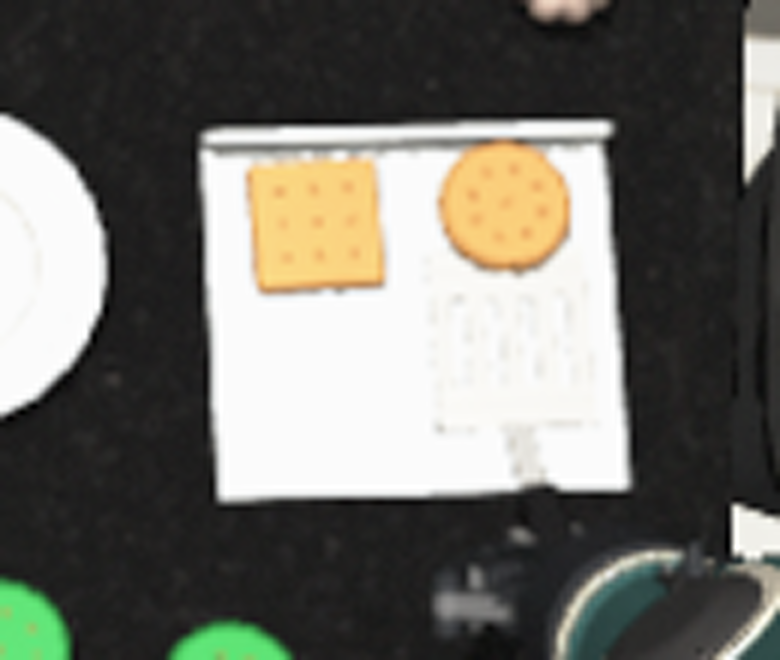

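```bash
python3 -m handwheel '[0.005,0.0006,0,0,0,0,1, 0.005,0.0006,0,0,0,0,1, 0.005,0.0006,0,0,0,0,1, 0.005,0.0006,0,0,0,0,1]'; python3 -m handwheel '[0.005,0.0006,0,0,0,0,1, 0.005,0.0006,0,0,0,0,1, 0.005,0.0006,0,0,0,0,1, 0.005,0.0006,0,0,0,0,1,0,0,0,0,0,0,1]'; python3 pic.py top b3 270 150 130 110 6
```

```text
time: 18.15
tool_pos: [508.3, -258.4, 33.9]
eef_rot: [-3.08, -0.191, -0.476]
ft_force: [-3.5, 0.5, 4.4]
finger_gap: 15.6
time: 18.77
tool_pos: [520.7, -256.8, 34.0]
eef_rot: [-3.08, -0.192, -0.477]
ft_force: [-1.1, -0.5, 2.5]
finger_gap: 15.2
```

View pics/b3.png

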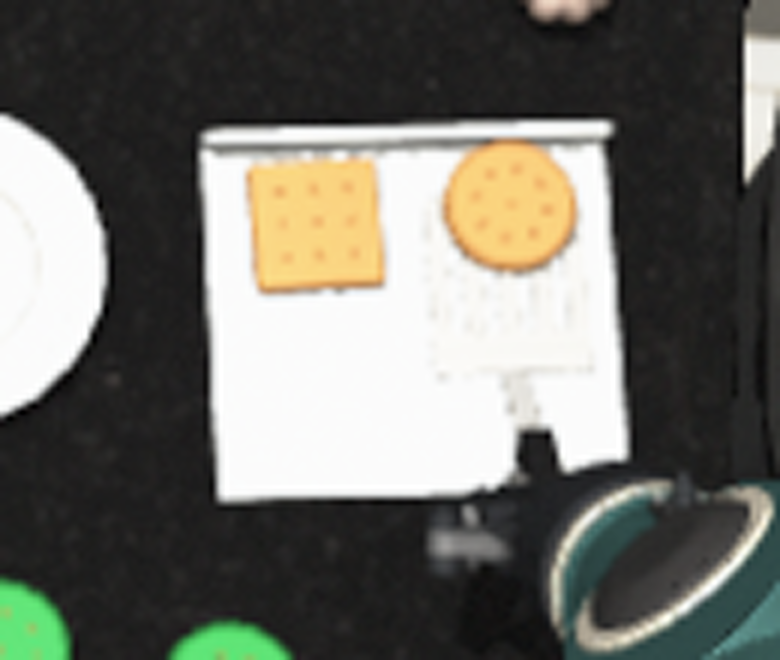

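```bash
python3 -m handwheel '[0.005,0.0006,0,0,0,0,1, 0.005,0.0006,0,0,0,0,1, 0.005,0.0006,0,0,0,0,1, 0.005,0.0006,0,0,0,0,1]'; python3 -m handwheel '[0.005,0.0006,0,0,0,0,1, 0.005,0.0006,0,0,0,0,1, 0.004,0.0005,0,0,0,0,1,0,0,0,0,0,0,1]'; python3 pic.py top b4 270 150 130 110 6; python3 pic.py scene b4s 230 170 140 110 5;python3 st.py
```

```text
time: 19.32
tool_pos: [532.2, -255.4, 33.9]
eef_rot: [-3.08, -0.191, -0.476]
ft_force: [-3.1, -1.0, 4.9]
finger_gap: 15.4
time: 19.82
tool_pos: [541.1, -254.3, 34.0]
eef_rot: [-3.08, -0.192, -0.477]
ft_force: [-1.4, -0.1, 3.1]
finger_gap: 15.3
[0.6085, 0.5867, -0.1679, 2.0341, -0.2899, 0.2841, -0.6976] 0.002 [541.06, -254.3, 34.01] [-3.0799, -0.1919, -0.477] [ 0.4 -0.5  2.2]
```

View pics/b4.png

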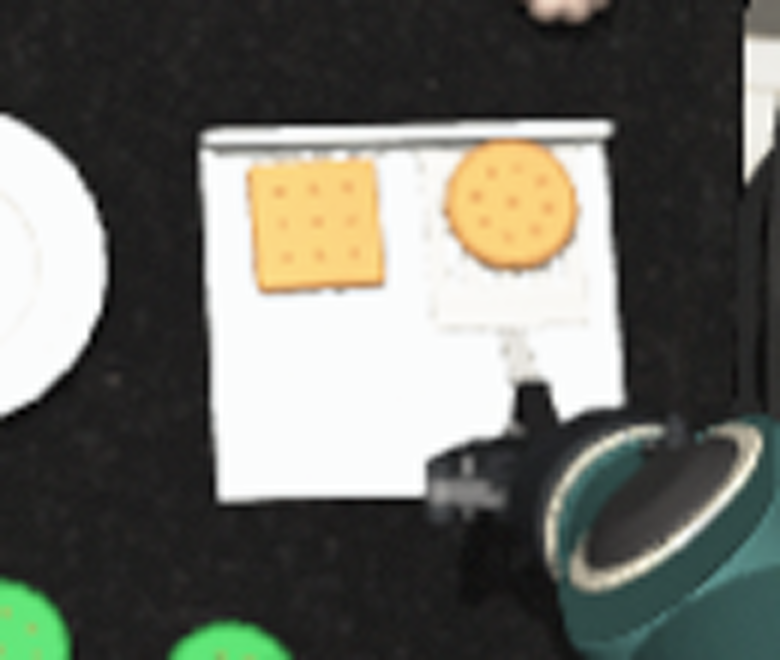

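View pics/b4s.png

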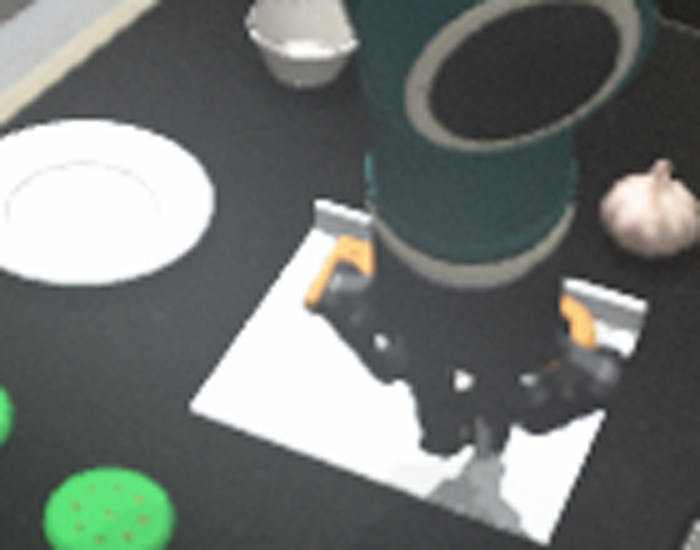

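```bash
python3 -m handwheel '[0,0,0.002,0.03,-0.2,0,1, 0,0,0.002,0.03,-0.3,0,1, -0.001,0,0.003,0.04,-0.3,0,1, -0.002,0,0.004,0.03,-0.3,0,1, -0.002,0,0.006,0,0,0,1, -0.001,0,0.01,0,0,0,1, 0,0,0.012,0,0,0,1, 0,0,0.012,0,0,0,1, 0,0,0.012,0,0,0,1, 0,0,0.006,0,0,0,1, 0,0,0,0,0,0,1]'; python3 pic.py top b5 270 150 130 110 6; python3 pic.py scene b5s 230 170 140 110 5;python3 st.py;python3 -c "
from kin import *
print(org_now())"
```

```text
time: 21.3
tool_pos: [537.1, -254.5, 75.7]
eef_rot: [-3.051, -0.19, -0.612]
ft_force: [0.8, -0.4, -1.5]
finger_gap: 15.2
[0.7522, 0.5159, -0.2988, 2.0764, -0.3366, 0.2616, -0.6204] 0.005 [536.75, -254.35, 75.13] [-3.0511, -0.1898, -0.6103] [ 0.2 -0.7 -1.8]
(array([ 634.7273359 , -242.61976161,   51.79641118]), array([ 7.12024817e+00, -3.12431612e+00, -4.05609402e-03]))
```

View pics/b5.png

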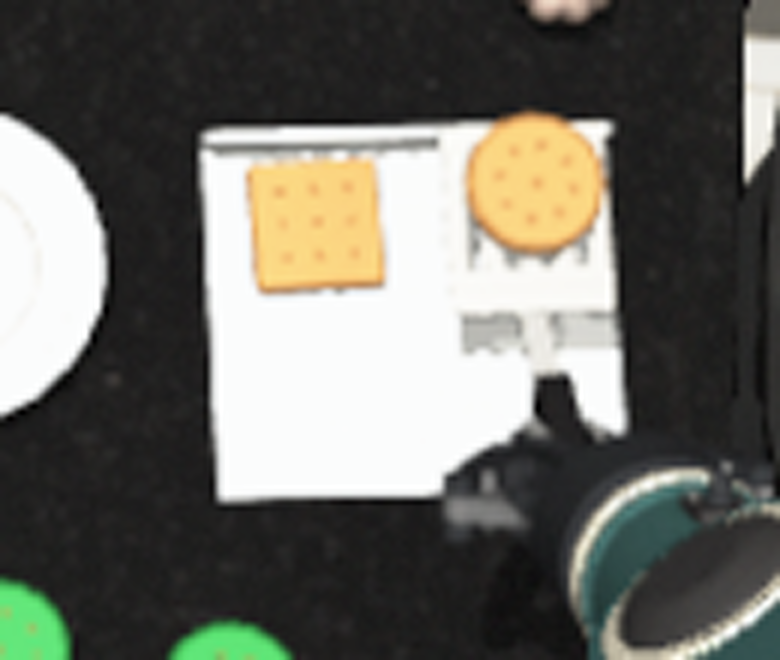

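View pics/b5s.png

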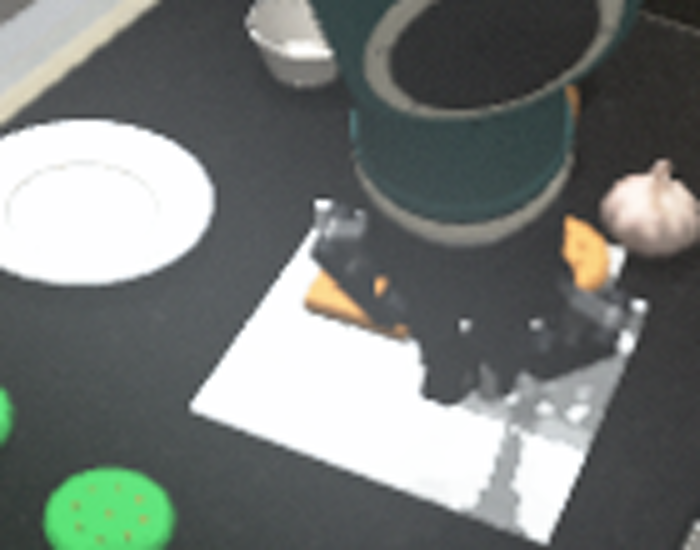

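```bash
cat >> kin.py <<'E'
PL=np.array([603.,3.,0])
def org_tip(tip,th,p):
    T=R.from_euler('Z',th,degrees=True)*R.from_euler('Y',p,degrees=True)
    return np.array(tip)-T.apply([40,0,0])
def ptip(d,z,th): return PL+[-d*np.cos(np.radians(th)),-d*np.sin(np.radians(th)),z]
E
cat > t.py <<'E'
from kin import *
from station import arm,vision
from h import *
np.set_printoptions(precision=2,suppress=True)
q=arm.get_state()['q']
s=vision.read_camera("scene")
g=s["frame"].astype(int); m=(g.min(2)>150).astype(np.uint8); m[:, :215]=0;m[:,278:]=0;m[:185]=0;m[235:]=0
c=cv2.fitEllipse(max(cv2.findContours(m,0,1)[0],key=len));print(c,'plate scene',atz(s,[c[0]],15))
for th in (20,40,55):
  qq=q
  for p,z in ((-3,70),(5,30),(15,14),(25,10),(40,10)):
    o=org_tip(ptip(32,z,th),th,p);t,Rt=need(o,th,p);b=ik(t,Rt,qq,X,1,w=.001)
    print(th,p,z,o,b and (b[0],b[1]));qq=b[0] if b else qq
E
python3 t.py
```

```text
((246.07699584960938, 209.96754455566406), (32.172733306884766, 51.57330322265625), 89.3034896850586) plate scene [[598.83   3.08  15.  ]]
tcp [442.5 -54.9  91.5] shift [-0.16  0.33  0.03] turn [-0.01  0.03  2.81]
20 -3 70 [535.39 -21.61  67.91] (array([ 0.53,  0.3 , -0.37,  2.4 , -0.65,  0.15, -0.4 ]), np.float64(2.3090163955852283e-07))
tcp [446.6 -53.4  70.5] shift [-0.15  0.33 -0.01] turn [-0.42  1.73  2.81]
20 5 30 [535.49 -21.57  33.49] (array([ 0.48,  0.37, -0.4 ,  2.33,  0.11,  0.25, -1.21]), np.float64(0.09552383278957263))
tcp [455.2 -50.3  77.2] shift [-0.14  0.34  0.  ] turn [-0.93  3.85  2.79]
20 15 14 [536.62 -21.16  24.35] (array([ 0.34,  0.39, -0.33,  2.21,  0.2 ,  0.5 , -1.35]), np.float64(0.23460718385406398))
tcp [467.3 -45.9  94. ] shift [-0.12  0.35  0.03] turn [-1.44  5.98  2.75]
20 25 10 [538.86 -20.34  26.9 ] (array([ 0.21,  0.43, -0.24,  2.06,  0.19,  0.76, -1.39]), np.float64(0.3756143980005091))
tcp [491.3 -37.1 120.2] shift [-0.08  0.36  0.08] turn [-2.21  9.16  2.68]
20 40 10 [544.14 -18.42  35.71] (array([-0.08,  0.53,  0.02,  1.84,  0.1 ,  1.11, -1.33])
[... 1333 characters left out ...]
  33.49] (array([ 0.61,  0.51, -0.33,  2.06, -0.17,  0.53, -0.15]), np.float64(0.3826893601399486))
tcp [ 512.5 -125.4   77.2] shift [-0.04  0.21  0.  ] turn [-2.1   3.49 10.36]
55 15 14 [562.48 -54.86  24.35] (array([ 0.51,  0.51, -0.36,  2.01,  0.17,  0.62, -0.55]), np.float64(0.4267458360976444))
tcp [ 519.8 -114.9   94. ] shift [-0.03  0.23  0.03] turn [-3.26  5.41 10.23]
55 25 10 [563.85 -52.91  26.9 ] (array([ 0.36,  0.51, -0.32,  1.95,  0.33,  0.79, -0.78]), np.float64(0.49086328203580765))
tcp [534.5 -94.  120.2] shift [-0.    0.27  0.08] turn [-4.99  8.29  9.94]
55 40 10 [567.07 -48.31  35.71] (array([ 0.11,  0.55, -0.21,  1.82,  0.44,  1.06, -0.97]), np.float64(0.6180493729345724))
```

```bash
sed -i 's/^PL=.*/PL=np.array([602.,3.,0])/' kin.py; python3 -m handwheel '[0,0,0.008,0,0,0,1, 0,0,0.012,0,0,0,1, -0.002,0.0075,0.008,0,0,0.4,1, -0.0036,0.0131,0,0,0,0.7,1, -0.0044,0.016,0,0,0,0.85,1, -0.0044,0.016,0,0,0,0.85,1, -0.0044,0.016,0,0,0,0.85,1, -0.0044,0.016,0,0,0,0.85,1, -0.0044,0.016,0,0,0,0.85,1]'; python3 pic.py top c1 230 140 150 100 5; python3 st.py
```

```text
time: 22.58
tool_pos: [520.3, -193.9, 92.5]
eef_rot: [-2.866, -0.817, -0.574]
ft_force: [-0.7, -1.2, -1.3]
finger_gap: 15.5
[0.8916, 0.5119, -0.4956, 2.0753, -0.258, 0.4118, -0.3098] 0.021 [520.08, -192.84, 92.45] [-2.8633, -0.821, -0.5737] [-0.2  1.1 -1.1]
```

View pics/c1.png

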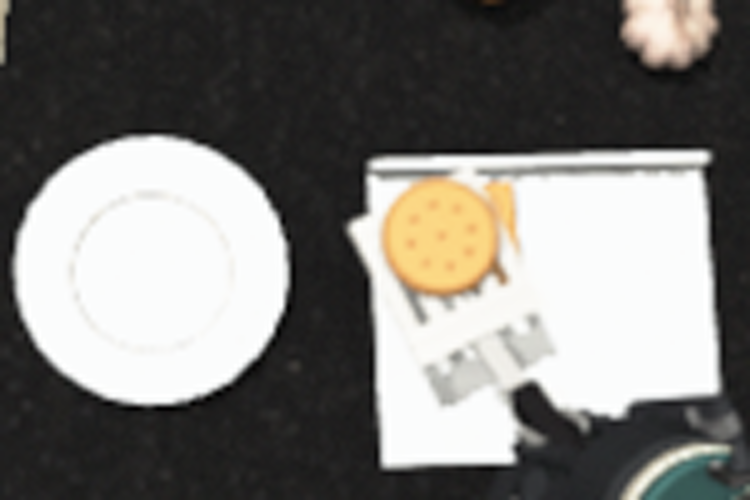

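```bash
python3 -m handwheel '[-0.0044,0.016,0,0,0,0.85,1, -0.0044,0.016,0,0,0,0.85,1, -0.0044,0.016,0,0,0,0.85,1, -0.0044,0.016,0,0,0,0.85,1, -0.0044,0.016,0,0,0,0.85,1, -0.0031,0.0113,0,0,0,0.6,1, -0.0013,0.0047,0,0,0,0.25,1, 0,0,0,0,0,0,1]'; python3 pic.py top c2 210 140 150 110 5; python3 st.py
cat > t.py <<'E'
from kin import *
from station import vision
from pose import *
np.set_printoptions(precision=2,suppress=True)
print(org_now())
t=vision.read_camera("top");print('plate floor',atz(t,cr([(152,270)],230,140,5),5))
th=55
for p,z in ((-3,70),(5,30),(12,16)):
    need(org_tip(ptip(32,z,th),th,p),th,p)
E
python3 t.py
```

```text
time: 23.62
tool_pos: [504.6, -136.6, 92.2]
eef_rot: [-2.585, -1.346, -0.518]
ft_force: [0.4, -0.2, -2.3]
finger_gap: 15.1
[0.9255, 0.5487, -0.6096, 2.0595, -0.1617, 0.5372, -0.0741] 0.002 [504.55, -136.73, 92.1] [-2.5859, -1.3456, -0.5178] [ 0.1  0.4 -1.2]
(array([561.6 , -56.22,  68.77]), array([54.98, -3.13, -0.03]))
plate floor [[606.54   4.88   5.  ]]
tcp [ 503.8 -136.4   91.5] shift [-0.  0. -0.] turn [-0.02  0.02  0.01]
tcp [ 506.2 -132.9   70.5] shift [ 0.    0.01 -0.04] turn [-1.45  1.02  0.01]
tcp [ 509.7 -128.    72.6] shift [ 0.01  0.01 -0.03] turn [-2.7  1.9  0. ]
```

View pics/c2.png

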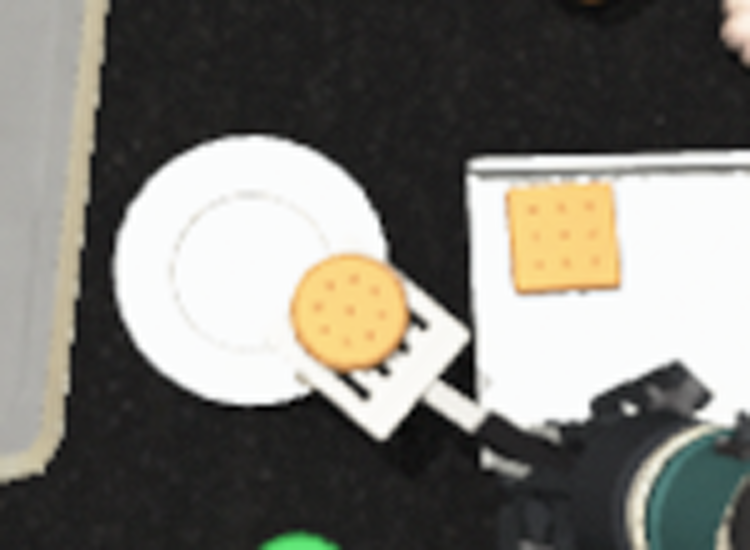

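```bash
cat > t.py <<'E'
from kin import *
from station import vision
from pose import *
np.set_printoptions(precision=2,suppress=True)
o,e=org_now()
t=vision.read_camera("top")
B=atz(t,cr([(350,312)],210,140,5),82)[0]
bl=atz(t,cr([(383,440),(469,333)],210,140,5),68);print('rear corners',bl,bl.mean(0))
T=R.from_euler('Z',55,degrees=True);print('biscuit rel blade',T.inv().apply(B-o),'rear mid rel',T.inv().apply(bl.mean(0)-o))
d=(bl[1]-bl[0]);print('rear edge yaw-90',np.degrees(np.arctan2(d[1],d[0]))+90)
print('plate rel',T.inv().apply(np.array([604,4.5,0])-o))
print(px(t,[o]),px(t,[o+T.apply([40,0,0])]))
E
python3 t.py
```

```text
rear corners [[ 513.26  -68.28   68.  ]
 [ 570.9  -106.93   68.  ]] [542.08 -87.6   68.  ]
biscuit rel blade [14.9  -3.96 13.23] rear mid rel [-36.86  -1.99  -0.77]
rear edge yaw-90 56.15348255456417
plate rel [ 74.1    0.12 -68.77]
[[282.94 207.99]] [[270.64 197.85]]
```

```bash
sed -i 's/^PL=.*/PL=np.array([601.5,6.,0])/' kin.py
cat > t.py <<'E'
from kin import *
from station import arm
np.set_printoptions(precision=4,suppress=True)
th=55;s=arm.get_state();c=s['tool_pos'];Rc=R.from_rotvec(s['eef_rot'])
for p,z in ((2,40),(7,25),(12,16),(18,12),(24,10),(30,10),(36,10),(42,10)):
    t,Rt=tcp_for(org_tip(ptip(32,z,th),th,p),th,p)
    print(p,z,t.round(1),(t-c)/600,((Rt*Rc.inv()).as_rotvec()/.08).round(2));c=t;Rc=Rt
E
python3 t.py
```

```text
2 40 [ 504.6 -131.5   73.5] [ 0.0001  0.0088 -0.0311] [-0.91  0.65  0.01]
7 25 [ 506.6 -128.7   70.2] [ 0.0033  0.0047 -0.0054] [-0.89  0.63 -0.  ]
12 16 [ 509.2 -125.    72.6] [0.0042 0.0061 0.004 ] [-0.89  0.63 -0.  ]
18 12 [ 512.9 -119.6   81.7] [0.0063 0.009  0.0152] [-1.07  0.75  0.  ]
24 10 [ 517.5 -113.1   92. ] [0.0076 0.0109 0.0172] [-1.07  0.75 -0.  ]
30 10 [ 522.8 -105.5  103.5] [0.0088 0.0126 0.0191] [-1.07  0.75 -0.  ]
36 10 [528.7 -97.1 113.9] [0.0099 0.0141 0.0174] [-1.07  0.75 -0.  ]
42 10 [535.2 -87.8 123.2] [0.0109 0.0155 0.0155] [-1.07  0.75 -0.  ]
```

```bash
python3 -m handwheel '[0,0.0044,-0.0155,-0.45,0.32,0,1, 0,0.0044,-0.0155,-0.46,0.33,0,1, 0.0017,0.0024,-0.0027,-0.45,0.32,0,1, 0.0016,0.0023,-0.0027,-0.44,0.31,0,1, 0.0021,0.003,0.002,-0.45,0.32,0,1, 0.0021,0.0031,0.002,-0.44,0.31,0,1, 0,0,0,0,0,0,1]'; python3 pic.py top c3 210 140 150 110 5; python3 pic.py scene c3s 190 140 130 110 6; python3 st.py; python3 -c "
from kin import *
print(org_now())"
```

```text
time: 24.65
tool_pos: [509.8, -123.6, 73.0]
eef_rot: [-2.726, -1.423, -0.18]
ft_force: [-0.8, -0.2, -1.7]
finger_gap: 15.1
[0.5224, 0.5041, -0.3329, 2.0353, 0.065, 0.5793, -0.4321] 0.016 [508.86, -124.68, 72.55] [-2.7266, -1.4197, -0.1785] [-0.1 -0.  -1.3]
(array([560.34287064, -51.83403434,  24.34495673]), array([55.03748907, 11.95651943,  0.10161996]))
```

View pics/c3.png

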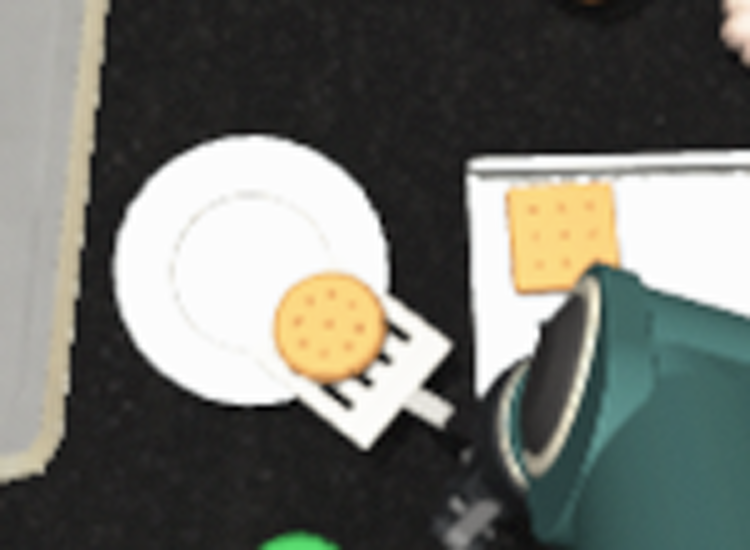

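View pics/c3s.png

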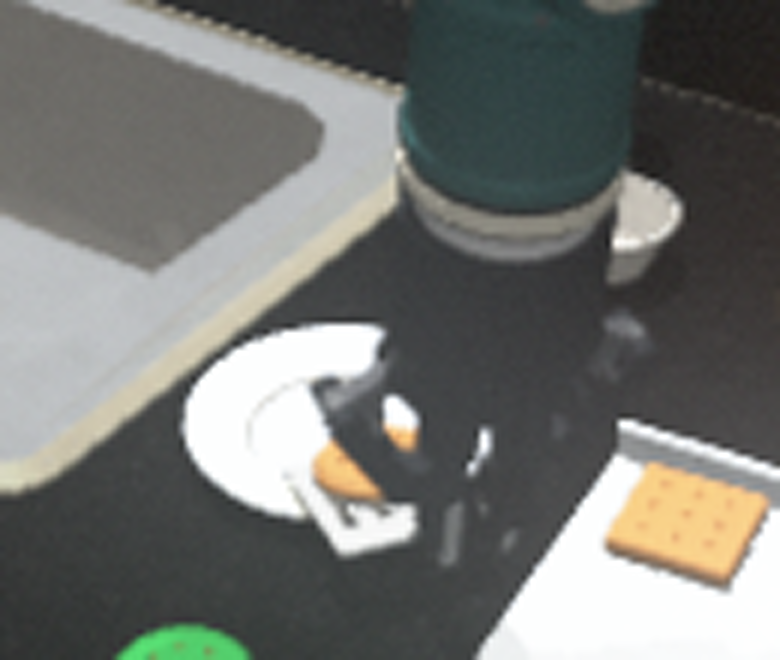

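```bash
python3 -m handwheel '[0.0035,0.0046,0.0052,-0.36,0.25,0,1, 0.0022,0.003,0.005,-0.36,0.25,0,1, 0.0022,0.003,0.0052,-0.36,0.25,0,1, 0.0025,0.0036,0.0057,-0.36,0.25,0,1, 0.0025,0.0036,0.0057,-0.36,0.25,0,1, 0.0026,0.0037,0.0058,-0.35,0.25,0,1, 0,0,0,0,0,0,1]'; python3 pic.py top c4 210 140 150 110 5; python3 st.py; python3 -c "
from kin import *
o,e=org_now();print(o,e,R.from_euler('ZYX',e,degrees=True).apply([40,0,0])+o)"
```

```text
time: 25.62
tool_pos: [518.5, -111.5, 92.1]
eef_rot: [2.754, 1.434, -0.108]
ft_force: [-0.0, 0.0, -1.5]
finger_gap: 15.1
[0.2679, 0.4889, -0.1965, 1.9648, 0.2336, 0.75, -0.6947] 0.012 [518.07, -112.03, 91.95] [2.7547, 1.4333, -0.1083] [-1.3  0.4 -2.1]
[562.71973021 -49.00926712  26.25198336] [55.01583693 23.95305859  0.10423729] [583.67861688 -19.05925898  10.01246115]
```

View pics/c4.png

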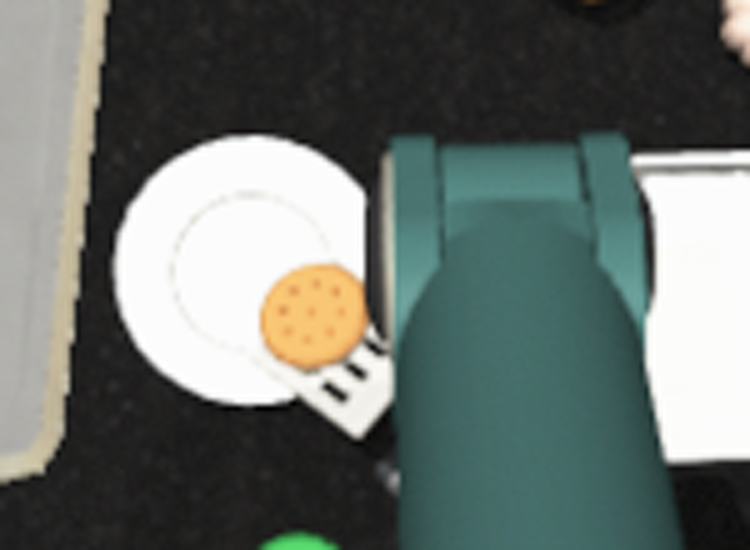

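```bash
python3 -m handwheel '[0.0044,0.0063,0.0095,-0.53,0.37,0,1, 0.0044,0.0063,0.0096,-0.54,0.38,0,1, 0.005,0.007,0.0087,-0.53,0.37,0,1, 0.005,0.007,0.0087,-0.54,0.38,0,1, 0.0054,0.0077,0.0078,-0.53,0.37,0,1, 0.0054,0.0078,0.0078,-0.54,0.38,0,1, 0,0,0,0,0,0,1]'; python3 pic.py top c5 210 140 150 110 5;  python3 pic.py scene c5s 190 140 130 110 6; python3 st.py; python3 -c "
from kin import *
o,e=org_now();print(o,e,R.from_euler('ZYX',e,degrees=True).apply([40,0,0])+o)"
```

```text
time: 26.55
tool_pos: [536.3, -85.8, 122.8]
eef_rot: [2.589, 1.349, -0.514]
ft_force: [-0.9, -0.8, -1.7]
finger_gap: 15.3
[0.0072, 0.5562, -0.1042, 1.8082, 0.3991, 1.079, -0.9442] 0.007 [535.41, -87.45, 123.01] [2.5897, 1.3461, -0.5153] [-0.5  0.  -1. ]
[566.24017902 -44.12927042  36.67664711] [55.01305235 41.94299749  0.16260284] [583.29990584 -19.75363884   9.94100973]
```

View pics/c5.png

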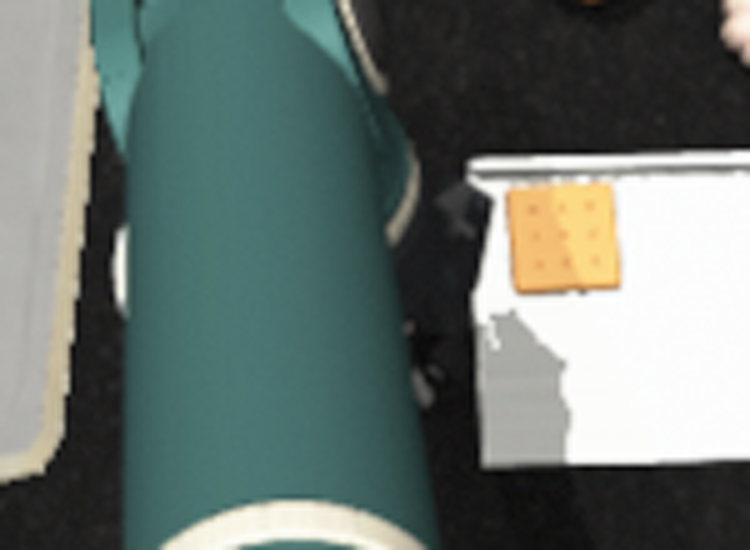

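View pics/c5s.png

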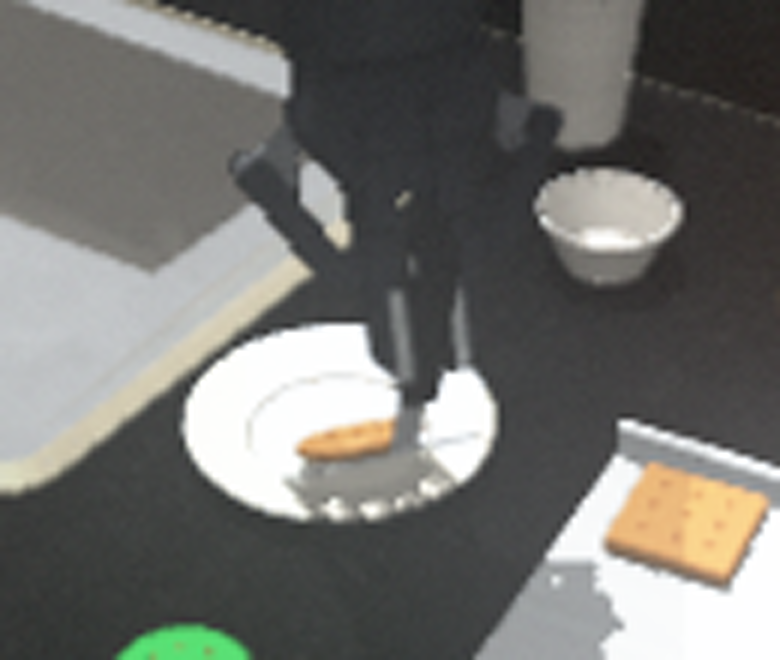

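```bash
python3 -m handwheel '[-0.011,-0.016,0.018,0,0,0,1, -0.014,-0.02,0.022,0,0,0,1, -0.014,-0.02,0.022,0,0,0,1, -0.014,-0.02,0.022,0,0,0,1, 0,0,0,0,0,0,1]'; python3 pic.py top c6 210 140 150 110 5;  python3 pic.py scene c6s 190 140 130 110 6; python3 st.py; python3 -c "
from kin import *
o,e=org_now();print(o,e,R.from_euler('ZYX',e,degrees=True).apply([40,0,0])+o)"
```

```text
time: 27.28
tool_pos: [504.1, -133.8, 175.5]
eef_rot: [2.589, 1.342, -0.512]
ft_force: [-0.3, -0.1, -1.9]
finger_gap: 15.1
[0.0766, 0.4413, -0.0951, 1.8563, 0.3962, 1.1177, -0.8496] 0.019 [504.4, -131.96, 174.09] [2.5884, 1.3468, -0.5134] [ 0.5 -0.3 -1.2]
[535.29420492 -88.64296567  87.7755784 ] [55.00914907 41.91424594  0.05773216] [552.3632836  -64.25750829  61.05487443]
```

View pics/c6.png

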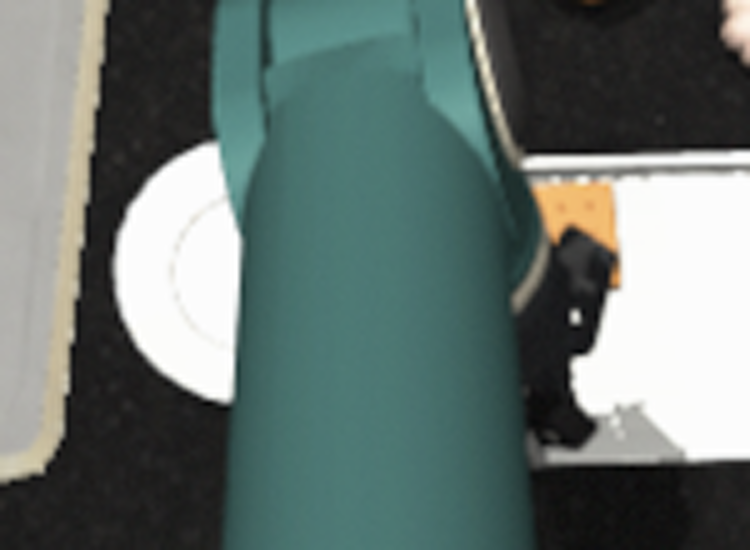

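View pics/c6s.png

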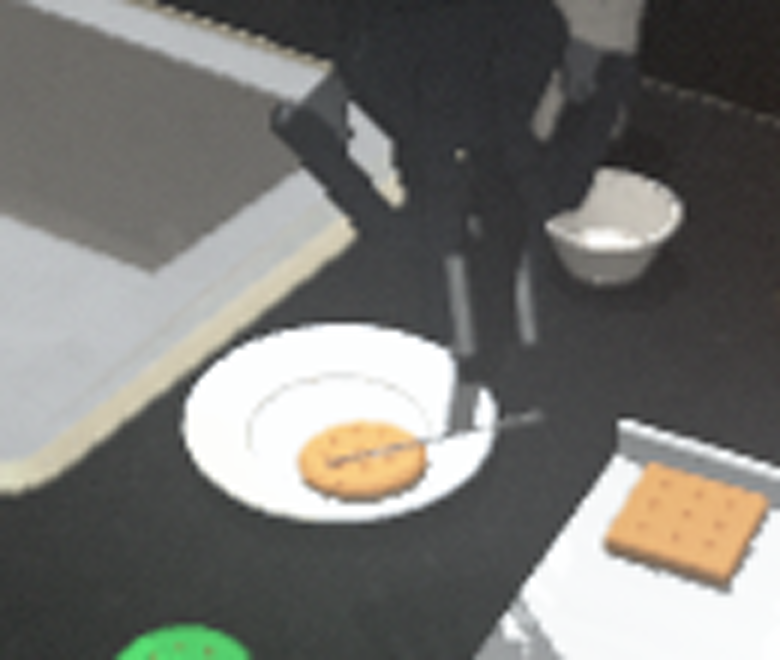

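```bash
cat > t.py <<'E'
from station import vision
from pose import *
np.set_printoptions(precision=1,suppress=True)
s=vision.read_camera("scene")
b=atz(s,cr([(363,456)],190,140,6),15)[0];pl=atz(s,cr([(340,421)],190,140,6),15)[0];print(b,pl,b-pl)
E
python3 t.py
```

```text
[585.3 -20.   15. ] [599.9   3.2  15. ] [-14.6 -23.2   0. ]
```

```bash
cat >> kin.py <<'E'
def tcp_T(T,pt,loc):
    "blade orientation T, local point loc at world pt"
    org=np.array(pt)-T.apply(loc)
    Rt=T*R.from_euler('Y',-A,degrees=True)*R.from_euler('X',np.pi)
    return org-Rt.apply(OFF),Rt,org
E
cat > t.py <<'E'
from kin import *
from station import arm
np.set_printoptions(precision=2,suppress=True)
q=arm.get_state()['q']
u=np.array([np.cos(np.radians(57)),np.sin(np.radians(57)),0]);C=np.array([603,4,0.])
for p in (25,35):
  for ro in (20,-20):
    T=R.from_euler('ZYX',[57,p,ro],degrees=True);loc=[40,-35*np.sign(ro),0]
    cs=np.array([[40,35,0],[40,-35,0],[-40,35,0],[-40,-35,0]])
    for d,z in ((70,60),(66,13),(32,12)):
        t,Rt,org=tcp_T(T,C-u*d+[0,0,z],loc);b=ik(t,Rt,q,X,1,w=.001)
        print(p,ro,d,z,t,b and (b[0],round(b[1],2)),(T.apply(cs)+org)[:,2])
E
python3 t.py
```

```text
25 20 70 60 [ 486.37 -132.35  153.44] (array([ 0.33,  0.51, -0.14,  1.78,  0.02,  1.19, -0.52]), np.float64(0.65)) [ 81.7   60.   115.51  93.81]
25 20 66 13 [ 488.55 -128.99  106.44] (array([ 0.36,  0.58, -0.18,  1.8 ,  0.05,  1.1 , -0.55]), np.float64(0.64)) [34.7  13.   68.51 46.81]
25 20 32 12 [ 507.07 -100.48  105.44] (array([ 0.31,  0.6 , -0.19,  1.77,  0.04,  1.11, -0.6 ]), np.float64(0.67)) [33.7  12.   67.51 45.81]
25 -20 70 60 [ 525.01 -157.61  153.13] (array([ 0.33,  0.3 , -0.25,  2.13,  0.59,  0.53, -0.83]), np.float64(0.31)) [ 60.    81.7   93.81 115.51]
25 -20 66 13 [ 527.19 -154.26  106.13] (array([ 0.33,  0.39, -0.27,  2.15,  0.77,  0.46, -1.02]), np.float64(0.29)) [13.   34.7  46.81 68.51]
25 -20 32 12 [ 545.7  -125.74  105.13] (array([ 0.28,  0.42, -0.28,  2.12,  0.78,  0.5 , -1.08]), np.float64(0.32)) [12.   33.7  45.81 67.51]
35 20 70 60 [ 496.1  -117.37  170.75] (array([ 0.18,  0.53, -0.07,  1.72,  0.1 ,  1.3 , -0.68]), np.float64(0.54)) [ 79.61  60.   125.5  105.89]
35 20 66 13 [ 498.28 -114.01  123.75] (array([ 0.19,  0.6 , -0.09,  1.74,  0.12,  1.22, -0.7 ]), np.float64(0.62)) [32.61 13.   78.5  58.89]
35 20 32 12 [516.8  -85.5  122.75] (array([ 0.14,  0.62, -0.1 ,  1.7 ,  0.11,  1.24, -0.74]), np.float64(0.6)) [31.61 12.   77.5  57.89]
35 -20 70 60 [ 534.71 -142.67  170.47] (array([ 0.25,  0.34, -0.31,  2.05,  0.74,  0.77, -1.  ]), np.float64(0.39)) [ 60.    79.61 105.89 125.5 ]
35 -20 66 13 [ 536.89 -139.32  123.47] (array([ 0.19,  0.42, -0.25,  2.08,  0.82,  0.69, -1.11]), np.float64(0.36)) [13.   32.61 58.89 78.5 ]
35 -20 32 12 [ 555.41 -110.8   122.47] (array([ 0.11,  0.44, -0.22,  2.04,  0.79,  0.72, -1.12]), np.float64(0.4)) [12.   31.61 57.89 77.5 ]
```

```bash
cat > t.py <<'E'
from kin import *
from station import arm
import sys
np.set_printoptions(precision=4,suppress=True)
ro,p,yaw=20,25,57
s=arm.get_state();u=np.array([np.cos(np.radians(57)),np.sin(np.radians(57)),0]);C=np.array([603,4,0.])
T=R.from_euler('ZYX',[yaw,p,ro],degrees=True)
t,Rt,org=tcp_T(T,C-u*75+[0,0,65],[40,-35,0])
print((t-s['tool_pos'])/600,(Rt*R.from_rotvec(s['eef_rot']).inv()).as_rotvec()/.08)
E
python3 t.py
```

```text
[-0.0345 -0.0082 -0.0254] [ 5.0596  0.9687 -1.9888]
```

```bash
python3 -m handwheel '[-0.0058,-0.0014,0,0.84,0.16,-0.33,1, -0.0058,-0.0014,-0.003,0.85,0.16,-0.33,1, -0.0058,-0.0014,-0.005,0.84,0.16,-0.33,1, -0.0057,-0.0014,-0.005,0.85,0.16,-0.33,1, -0.0057,-0.0013,-0.006,0.84,0.16,-0.33,1, -0.0057,-0.0013,-0.006,0.84,0.16,-0.33,1, 0,0,0,0,0,0,1]'; python3 pic.py top d1 210 140 150 110 5;  python3 pic.py scene d1s 190 140 130 110 6; python3 st.py
```

```text
time: 28.3
tool_pos: [483.1, -138.2, 157.7]
eef_rot: [-2.621, -1.201, 0.348]
ft_force: [0.2, -0.6, -0.6]
finger_gap: 15.6
[0.3502, 0.5052, -0.1543, 1.7808, 0.0268, 1.1939, -0.5198] 0.002 [483.7, -136.36, 158.45] [-2.6198, -1.2056, 0.3466] [-0.3  0.4 -0.9]
```

View pics/d1.png

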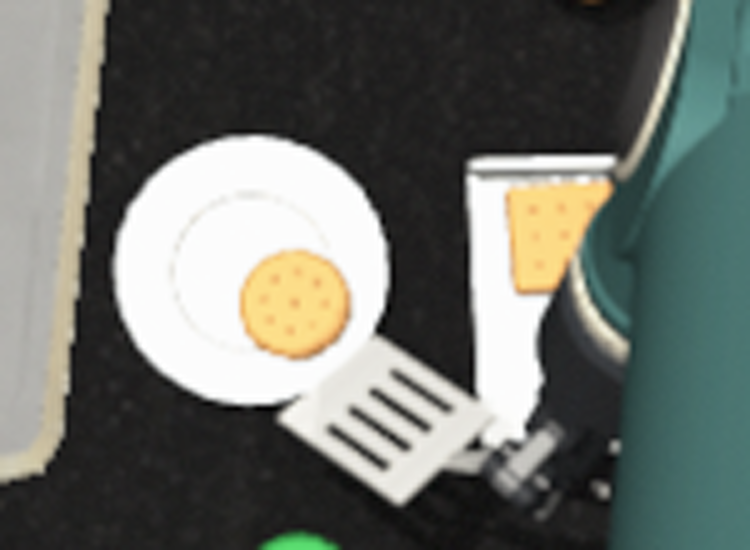

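View pics/d1s.png

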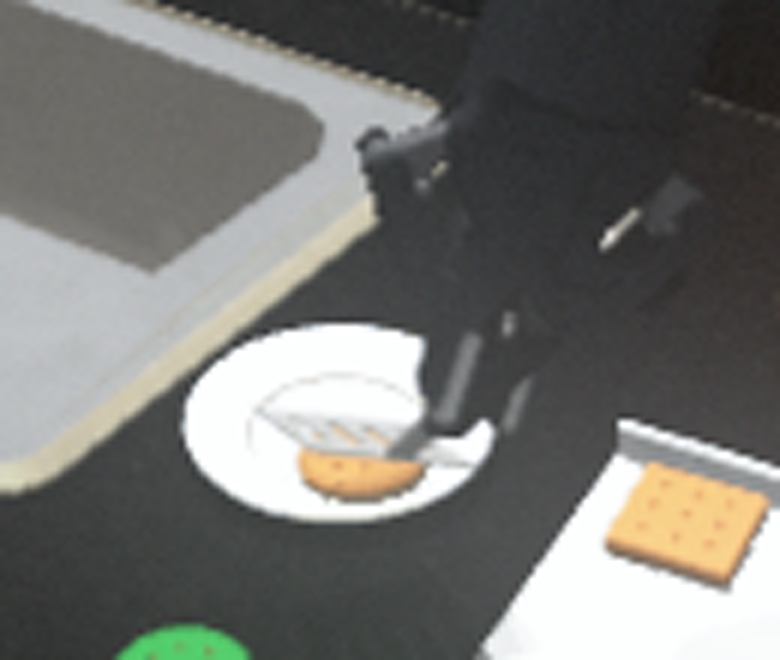

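```bash
cat > t.py <<'E'
from pose import *
from station import vision
np.set_printoptions(precision=1,suppress=True)
t=vision.read_camera("top")
b=atz(t,cr([(295,303)],210,140,5),15.5)[0];pl=atz(t,cr([(251,270)],210,140,5),16)[0];f=atz(t,cr([(251,271)],210,140,5),5)[0]
print('bisc',b,'plate rim',pl,'floor',f)
o,e=org_now();T=R.from_euler('ZYX',e,degrees=True);k=o+T.apply([40,-35,0]);k2=o+T.apply([40,-35,2]);k3=o+T.apply([40,35,2])
print(o,e,'corner FK',k,'cam',atz(t,cr([(376,337),(280,418)],210,140,5),k2[2]),k2,k3)
v=(pl-b)[:2];print('need push',np.linalg.norm(v),np.degrees(np.arctan2(v[1],v[0])))
print(px(t,[k2,k3]),cr([(376,337),(280,418)],210,140,5))
E
python3 t.py
```

```text
bisc [588.8 -19.2  15.5] plate rim [604.1   5.3  16. ] floor [605.9   5.4   5. ]
[517.6 -66.6  93. ] [57.1 25.  19.9] corner FK [562.2 -58.2  65.2] cam [[564.9 -60.8  66.9]
 [519.8 -16.5  66.9]] [563.2 -58.   66.9] [513.5 -13.7  88.6]
need push 28.94134301986211 57.87859063150511
[[283.6 207.5]
 [264.4 224.3]] [(284.8, 207.0), (265.6, 223.2)]
```

```bash
python3 -m handwheel '[0.0065,0.0106,-0.01,0,0,0,1, 0.0065,0.0106,-0.015,0,0,0,1, 0,0,-0.02,0,0,0,1, 0,0,-0.02,0,0,0,1, 0,0,-0.01,0,0,0,1, 0,0,0,0,0,0,1]'; python3 pic.py top d2 210 140 150 110 5;  python3 pic.py scene d2s 190 140 130 110 6; python3 -c "
from kin import *
o,e=org_now();print(R.from_euler('ZYX',e,degrees=True).apply([40,-35,0])+o)"
```

```text
time: 29.2
tool_pos: [491.0, -124.5, 113.3]
eef_rot: [-2.62, -1.203, 0.347]
ft_force: [-0.6, 0.7, -1.3]
finger_gap: 15.2
[570.10382318 -47.0138403   20.59218556]
```

View pics/d2.png

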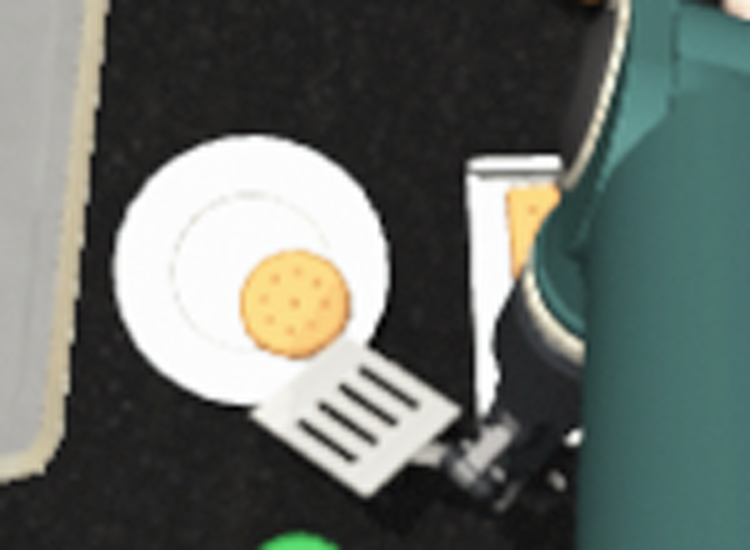

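View pics/d2s.png

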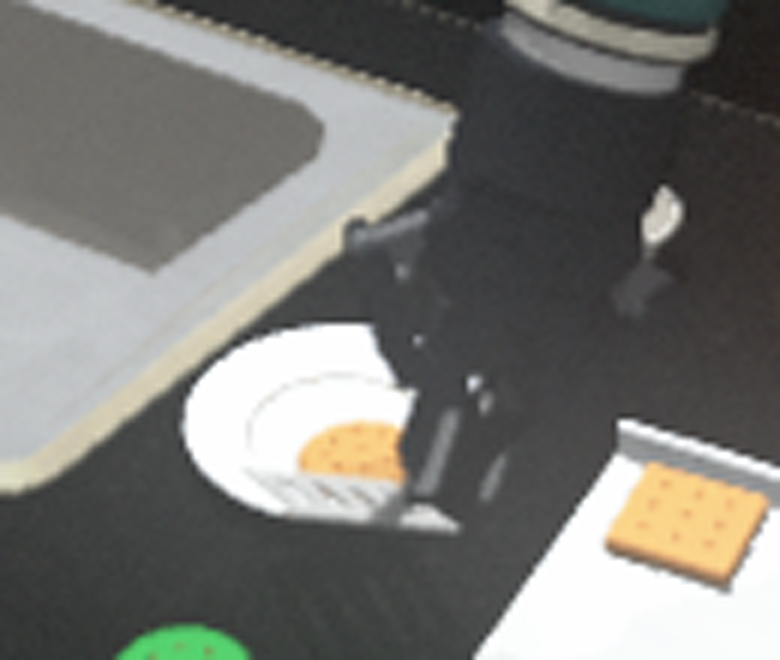

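```bash
python3 -m handwheel '[-0.002,0.0012,-0.005,0,0,0,1, 0,0,-0.005,0,0,0,1, 0,0,0,0,0,0,1]'; python3 -m handwheel '[0.0027,0.0042,-0.001,0,0,0,1, 0.0027,0.0042,-0.001,0,0,0,1, 0.0027,0.0042,-0.001,0,0,0,1, 0.0027,0.0042,-0.0005,0,0,0,1, 0,0,0,0,0,0,1]';python3 pic.py top d3 210 140 150 110 5;  python3 pic.py scene d3s 190 140 130 110 6; python3 -c "
from kin import *
o,e=org_now();print(R.from_euler('ZYX',e,degrees=True).apply([40,-35,0])+o)"
```

```text
time: 29.68
tool_pos: [490.0, -123.6, 107.7]
eef_rot: [-2.62, -1.204, 0.346]
ft_force: [-0.9, 0.1, -1.2]
finger_gap: 15.5
time: 30.3
tool_pos: [496.8, -113.2, 105.8]
eef_rot: [-2.62, -1.205, 0.345]
ft_force: [0.5, 0.6, -1.5]
finger_gap: 14.7
[575.2378059  -35.94675008  12.31166891]
```

View pics/d3.png

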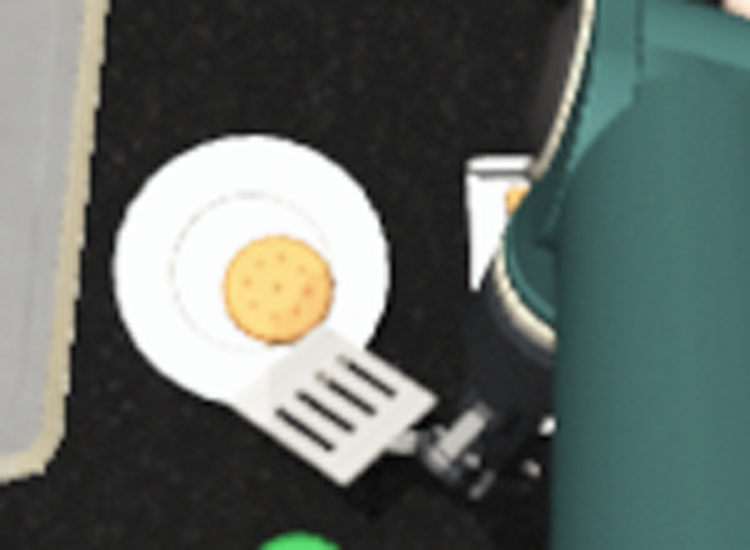

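View pics/d3s.png

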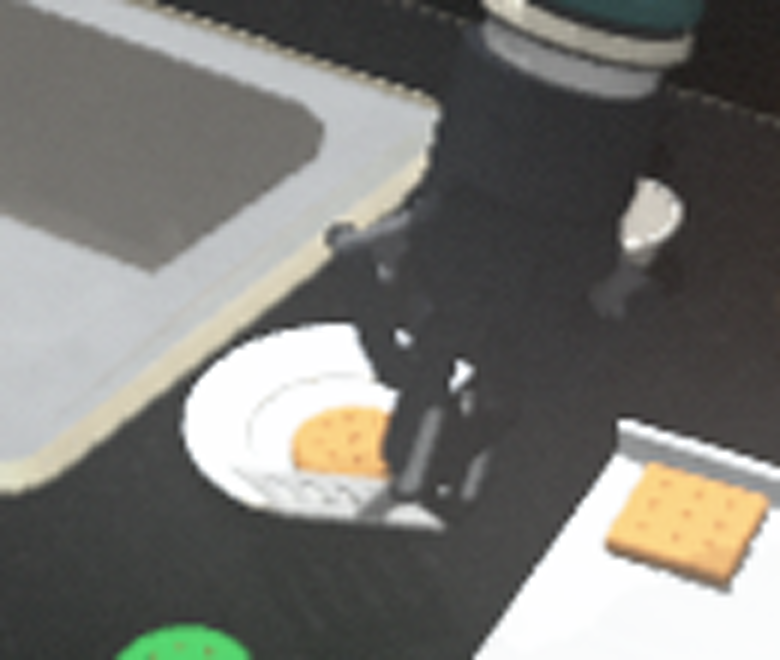

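```bash
python3 -m handwheel '[0.0027,0.0042,0,0,0,0,1, 0.0027,0.0042,0,0,0,0,1, 0.0027,0.0042,0,0,0,0,1, 0.0027,0.0042,0,0,0,0,1,0.0023,0.0036,0,0,0,0,1, 0,0,0,0,0,0,1]';python3 pic.py top d4 210 140 150 110 5;  python3 pic.py scene d4s 190 140 130 110 6
```

```text
time: 31.15
tool_pos: [504.7, -101.0, 105.8]
eef_rot: [-2.62, -1.205, 0.345]
ft_force: [-0.5, -0.2, -1.1]
finger_gap: 15.1
```

View pics/d4.png

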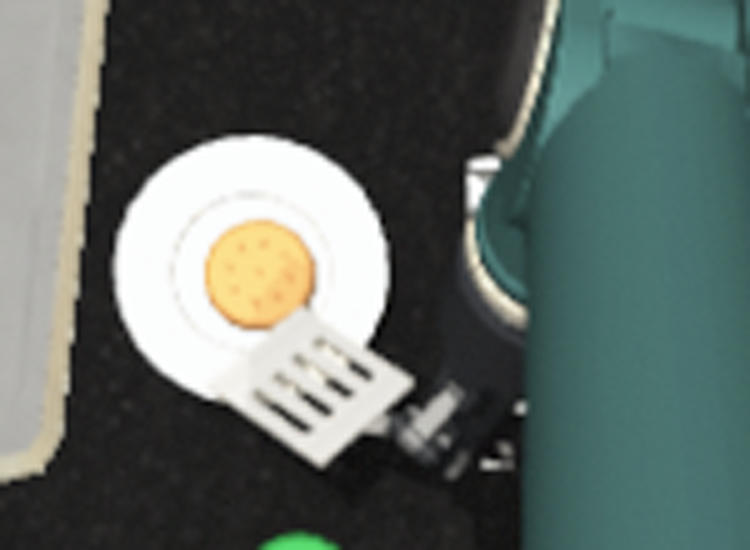

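```bash
python3 -m handwheel '[-0.006,-0.009,0.012,0,0,0,1, -0.012,-0.019,0.025,0,0,0,1, -0.012,-0.019,0.03,0,0,0,1, -0.012,-0.019,0.03,0,0,0,1, 0,0,0.03,0,0,0,1, 0,0,0,0,0,0,1]';python3 pic.py top d5 210 140 150 110 5;  python3 pic.py scene d5s 190 140 130 110 6
cat > t.py <<'E'
from kin import *
np.set_printoptions(precision=3,suppress=True)
from station import arm
s=arm.get_state();print(s['q'])
t,Rt=need((423,302.5,60),183.3,0); print(org_now())
T=R.from_euler('ZYX',[57,0,0],degrees=True)*R.from_euler('Y',-A,degrees=True)*R.from_euler('X',np.pi)
print('level first',(T*R.from_rotvec(s['eef_rot']).inv()).as_rotvec()/.08)
E
python3 t.py
```

```text
time: 32.0
tool_pos: [480.6, -140.9, 183.9]
eef_rot: [-2.623, -1.205, 0.341]
ft_force: [-0.4, 0.2, -0.8]
finger_gap: 15.4
[ 0.36   0.471 -0.154  1.773  0.023  1.236 -0.51 ]
tcp [520.1 307.6  88.7] shift [ 0.068  0.747 -0.156] turn [ 8.51 -1.24 27.65]
(array([513.363, -70.875, 116.337]), array([57.034, 24.989, 19.945]))
level first [ 2.196 -6.529  0.942]
```

View pics/d5.png

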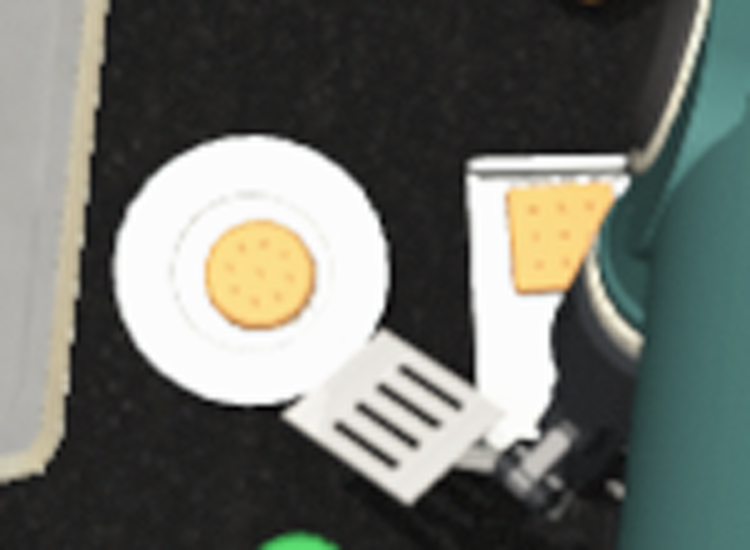

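View pics/d5s.png

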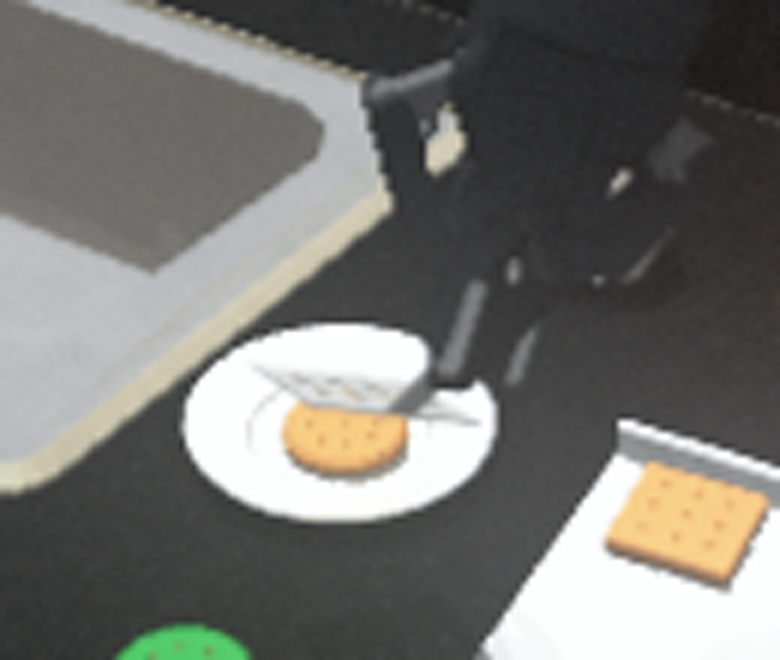

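```bash
python3 -m handwheel '[0,0.008,0,0.31,-0.93,0.13,1, 0,0.016,0,0.31,-0.93,0.13,1, 0,0.016,0,0.31,-0.93,0.13,1, 0,0.016,0,0.32,-0.93,0.14,1, 0,0.016,0,0.32,-0.93,0.14,1, 0,0.02,0,0.31,-0.94,0.14,1, 0,0.022,0,0.31,-0.94,0.13,1, 0.0024,0.0225,0,0,0,1,1, 0.0024,0.0225,0,0,0,1,1, 0.0024,0.0225,0,0,0,1,1, 0.0024,0.0225,0,0,0,1,1, 0.0024,0.0225,0,0,0,1,1]'; python3 -m handwheel '[0.0024,0.0225,0,0,0,1,1, 0.0024,0.0225,0,0,0,1,1, 0.0024,0.0225,0,0,0,1,1, 0.0024,0.0225,0,0,0,1,1, 0.0024,0.0225,0,0,0,1,1, 0.0024,0.0225,0,0,0,1,1, 0.0024,0.0225,0,0,0,1,1, 0.0024,0.0225,0,0,0,1,1, 0.0024,0.0225,0,0,0,1,1, 0.0024,0.0225,0,0,0,1,1, 0.0024,0.0225,0,0,0,1,1, 0.0024,0.0225,0,0,0,1,1]'; python3 t.py
```

```text
time: 33.6
tool_pos: [486.5, -4.0, 181.8]
eef_rot: [-2.218, -1.866, -0.38]
ft_force: [0.4, 0.3, -0.8]
finger_gap: 15.3
time: 35.1
tool_pos: [503.9, 157.9, 182.0]
eef_rot: [-1.076, -2.608, -0.184]
ft_force: [0.4, 0.1, -1.4]
finger_gap: 15.2
[ 0.261  0.52  -0.608  1.795 -0.014  1.069  0.49 ]
tcp [520.1 307.6  88.7] shift [ 0.027  0.249 -0.155] turn [ 0.01  0.   10.5 ]
(array([435.317, 226.821, 153.24 ]), array([135.162,   0.021,   0.017]))
level first [  0.005  -0.003 -17.052]
```

```bash
python3 -m handwheel '[0.0025,0.0226,0,0,0,0.95,1, 0.0025,0.0226,0,0,0,0.95,1, 0.0025,0.0226,-0.015,0,0,0.95,1, 0.0025,0.0226,-0.02,0,0,0.95,1, 0.0025,0.0226,-0.02,0,0,0.95,1, 0.0025,0.0226,-0.02,0,0,0.95,1, 0.0025,0.0226,-0.02,0,0,0.95,1, 0.0025,0.0226,-0.02,0,0,0.95,1, 0.0025,0.0226,-0.02,0,0,0.95,1, 0.0025,0.0226,-0.02,0,0,0.95,1, 0.0025,0.0226,0,0,0,0.95,1, 0,0,0,0,0,0,1]'; python3 t.py; python3 pic.py top e1 80 170 130 110 6;python3 pic.py scene e1s 60 120 160 120 5
```

```text
time: 36.6
tool_pos: [519.7, 308.7, 89.4]
eef_rot: [0.073, -2.801, 0.01]
ft_force: [-0.6, 0.3, -0.8]
finger_gap: 15.6
[-0.084  0.841 -0.669  1.539  0.314  1.206  0.822]
tcp [520.1 307.6  88.7] shift [ 0.001 -0.002 -0.001] turn [-0.02  0.    0.07]
(array([422.538, 304.224,  60.645]), array([-177.026,    0.023,   -0.089]))
level first [ -0.007   0.024 -27.483]
```

View pics/e1.png

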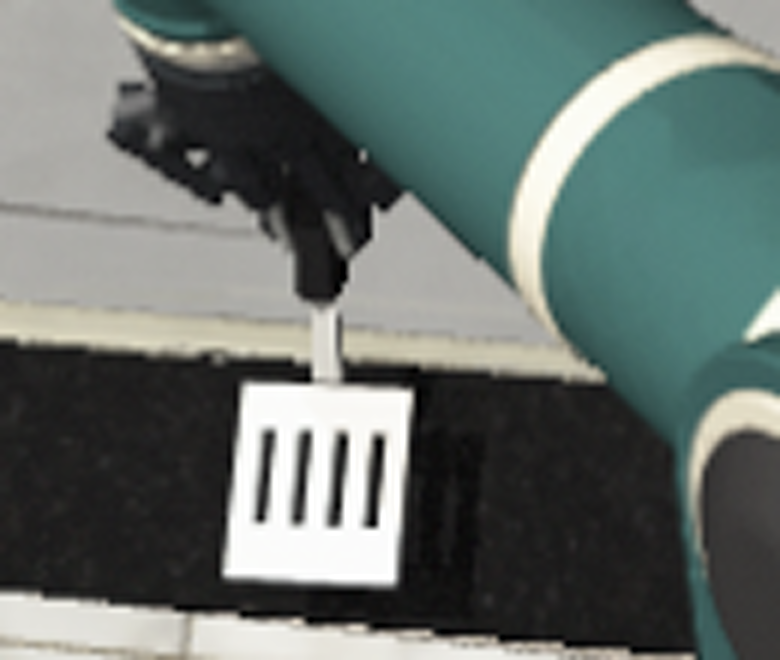

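View pics/e1s.png

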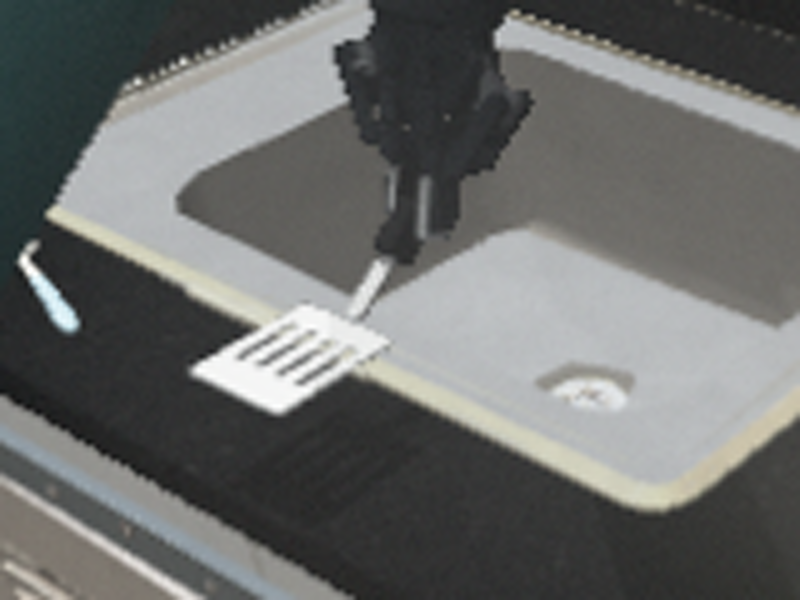

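```bash
python3 -m handwheel '[0,-0.001,-0.025,0,0,0,1, 0,-0.001,-0.03,0,0,0,1, 0,0,-0.025,0,0,0,1, 0,0,-0.012,0,0,0,1, 0,0,0,0,0,0,1]'; for i in 1 2; do python3 -m handwheel '[0,0,-0.003,0,0,0,1, 0,0,0,0,0,0,1]'|sed -n '2p;4p'; done
```

```text
time: 37.33
tool_pos: [519.9, 304.8, 33.0]
eef_rot: [0.067, -2.8, 0.013]
ft_force: [-0.6, 0.4, -1.3]
finger_gap: 15.3
tool_pos: [520.5, 305.1, 32.4]
ft_force: [0.1, -0.2, -0.8]
tool_pos: [520.3, 304.9, 30.2]
ft_force: [0.6, 0.3, -1.0]
```

```bash
for i in 1 2; do python3 -m handwheel '[0,0,-0.0015,0,0,0,1, 0,0,0,0,0,0,1]'|sed -n '2p;4p'; done; python3 st.py
```

```text
tool_pos: [520.3, 304.9, 29.2]
ft_force: [-0.2, -0.1, -1.2]
tool_pos: [520.5, 305.0, 28.8]
ft_force: [0.1, -1.1, 1.7]
[-0.0976, 0.9156, -0.6352, 1.5555, 0.3518, 1.1205, 0.8148] 0.001 [520.46, 305.01, 28.79] [0.0673, -2.8011, 0.012] [ 0.1 -1.1  1.7]
```

```bash
python3 -m handwheel '[0,0,0,0,0,0,0.5, 0,0,0,0,0,0,0, 0,0,0,0,0,0,-0.5, 0,0,0,0,0,0,-1, 0,0,0,0,0,0,-1, 0,0,0,0,0,0,-1, 0,0,0,0,0,0,-1]'; python3 -m handwheel '[0,0,0.02,0,0,0,-1, 0,0,0.04,0,0,0,-1, 0,0,0.05,0,0,0,-1, 0,0,0.06,0,0,0,-1, 0,0,0.06,0,0,0,-1, 0.03,0.02,0.03,0,0,0,-1, 0.04,0.03,0,0,0,0,-1, 0,0,0,0,0,0,-1, 0,0,0,0,0,0,-1]'
cat > t2.py <<'E'
from station import vision,spotter
import cv2
for n in ("top","scene"):
    p=vision.read_camera(n);cv2.imwrite(f"pics/f_{n}.png",p["frame"][:,:,::-1])
    for l in ("round_biscuit","square_biscuit","turner","turner_tip","plate","katori","garlic"):
        for r in spotter.pinpoint(l,p)[:3]: print(n,l,[round(float(a)) for a in r["at"]],r["conf"])
E
python3 t2.py
```

```text
time: 39.2
tool_pos: [520.3, 305.0, 28.4]
eef_rot: [0.067, -2.801, 0.012]
ft_force: [0.5, 0.3, 1.3]
finger_gap: 85.5
time: 40.33
tool_pos: [561.7, 334.9, 185.2]
eef_rot: [0.068, -2.801, 0.012]
ft_force: [0.5, 0.2, -0.1]
finger_gap: 85.2
top round_biscuit [427, -136, 5] 0.8
top round_biscuit [601, -2, 4] 0.67
top square_biscuit [638, -156, -1] 0.84
top turner [421, 293, 2] 0.74
top turner_tip [385, 300, 4] 0.91
top plate [602, 4, -1] 0.95
top katori [806, -23, -1] 0.7
top garlic [759, -259, -2] 0.75
scene round_biscuit [427, -136, 0] 0.87
scene round_biscuit [434, -35, 0] 0.65
scene round_biscuit [600, -1, 4] 0.6
scene square_biscuit [638, -159, 0] 0.91
scene turner [422, 299, 2] 0.71
scene turner [601, 0, 7] 0.45
scene turner_tip [380, 302, -2] 0.94
scene plate [602, -2, -2] 0.76
scene katori [801, -21, -1] 0.57
scene garlic [763, -262, 7] 0.69
```

View pics/f_top.png

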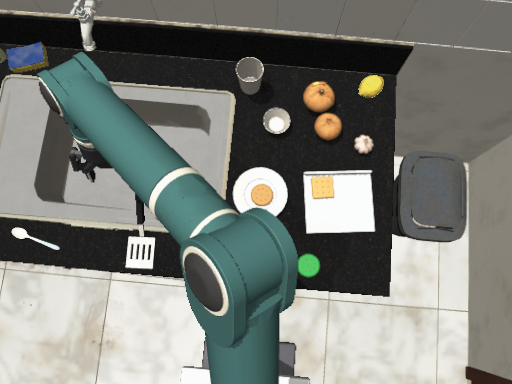

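View pics/f_scene.png

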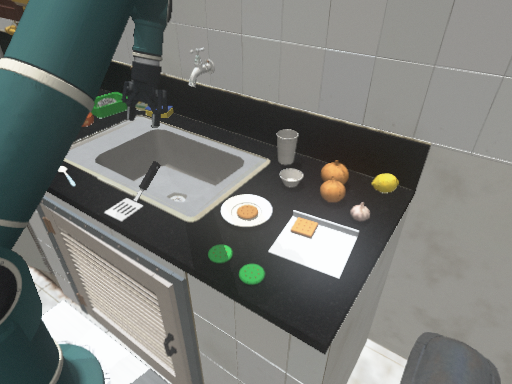

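The final pictures show the biscuit flat on the plate at top (262,195) / scene (247,213). The turner stands blade-down at top (140,252), and nothing else has moved. I'm handing in.

```bash
python3 -c "
from station import arm
print(arm.finish_job())"
```

```text
the job is handed in; nothing more can be done
None
```

The round biscuit is on the plate and lies flat about 4–5 mm from its middle. The turner is back blade-down on the worktop at its old spot, about (422, 300), released and well clear of the plate.

**Lift and carry:** I gripped the turner by its handle, drove the blade under the biscuit against the sheet's lip, lifted it and carried it to the plate. There I tipped the blade to 42°.

**What went wrong:** the biscuit did not slide all the way by itself. When I drew the blade back it lay about 28 mm off centre, partly on the rim. I nudged it to the middle with a corner of the blade, without touching it with the fingers and without shifting the plate.

**Last checks:**
- The plate, square biscuit, katori and garlic were where they started, within the few-mm error of the networks' reports.
- Both green discs show in place in the scene view. In the top view the arm hid one of them.
- The networks put the biscuit at about (600, -2), against about (602, 1) for the plate, which agrees with the pictures.
- Contact forces stayed at a few newtons in every reading, and I handed in at about 40 s.

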